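# Refill the cap magazine: wedge off the clip, draw the keeper bolt, load the caps

## Task

The cap magazine of the bottling bench is empty: use the wedge from the grey tray to prise the spring clip up off the keeper bolt (slide the wedge under it along the deck; do not pull a clip that is still snapped on), put the clip in the steel dish, draw the bolt fully back by its black handle, drop every loose black cap lying on the bench flat into the tube, and push the bolt fully home again. Lay the wedge back down flat in its tray, and do not upset the bottles, the jar or the droppers.

Things in the scene. Friction and masses are not known exactly. Their poses are not given: they have to be found in the camera images.
- magazine: cap magazine, fixed; origin on the bench under the axis of its upright aluminium tube; z up, y along the bolt towards its handle, x across. Tube: outer diameter 38, inner 32, inner floor 5 and mouth 90 above the bench; holds four caps. On the tube's -y side a grey deck with a portal on it; on the +y side a guide lug (y 32 to 46, x -18 to 18, top 110 above the bench)
- deck_top (a point): on the deck's top face (69 above the bench) under the clip; axes as the magazine. The deck spans y -132 to 46, x -30 to 30 about this point, open at its -y end. A portal stands on it (y 6.5 to 16.5, x -22 to 22, 37 high) with a tunnel 30 wide, 21 high through it along y, under the bolt. The wedge slides in the +y direction under the clip and on through the tunnel; the tube blocks it at y = 49
- tube_mouth (a point): centre of the tube's mouth (inner diameter 32), 90 above the bench; axes as the magazine
- clip_seat (a point): point on the bolt's axis (98 above the bench, 29 above the deck, 68 to the -y side of the tube's axis) where the snapped-on clip's origin sits; axes as the magazine
- bolt (a joint): keeper bolt, steel rod of diameter 12 along the magazine's y axis, axis 98 above the bench. 0 = home, across the tube's mouth; 0.115 m = fully back towards +y, its end 31 past the tube's axis, mouth free. About 1.5 N friction, stays where left. Its -y end (y -84 to -76 when home) is a collar of diameter 17: with the clip on, the clip is trapped between collar and portal and locks the bolt
- bolt_handle (a point): point in the bolt's upright black handle, a square bar 14 x 14 whose top is 8 above this point and whose foot is the bolt, 40 below it; moves with the bolt (75 to the +y side of the tube's axis when home); axes as the magazine
- clip: steel spring clip astride the bolt, 12 thick (y), 55 g. Origin on the bolt's axis when snapped on; z up. Tab to grip z 13 to 35, 16 wide (x); bridge 25 wide below it, on the bolt; two sprung legs to flat feet (|x| 1.5 to 17.5), undersides z = -24, 5 above the deck. Lifted about 13 by the wedge (10 to 20 N push) the legs spread and it pops off, then stands loose on the wedge's flat top
- wedge: steel wedge with an upright wooden grip, 140 g, 107 long. Origin on its flat underside under the middle of the grip; +y points to the tip. Grip: a plain fin, y -22 to 22, 14 thick (x), z 0 to 46; hold it low, for a push at a high grip tips the wedge. From y = 22 to 45 a block 24 wide with a flat top at z = 19, then a ramp, 24 wide, down to a 3 thick tip at y = 85. At the start it lies in the tray
- wedge_grip (a point): in the grip, 26 above the wedge's underside: a good height to hold it
- wedge_tip (a point): underside of the tip, 85 ahead of the wedge's origin
- tray: shallow grey tray fixed on the bench, 110 (x) x 170 (y) outside, rim 4 thick and 8 high, floor 4 thick; origin on the bench under its centre
- dish: round steel dish fixed on the bench, mouth diameter 110, 20 high, floor 4 thick and 80 across; origin on the bench under its centre
- cap0: loose black bottle cap, a plain puck of diameter 28, 20 high, 18 g; origin at the centre of its underside; may be absent (None)
- cap1: loose black bottle cap, a plain puck of diameter 28, 20 high, 18 g; origin at the centre of its underside; may be absent (None)
- cap2: loose black bottle cap, a plain puck of diameter 28, 20 high, 18 g; origin at the centre of its underside; may be absent (None)
- cap3: loose black bottle cap, a plain puck of diameter 28, 20 high, 18 g; origin at the centre of its underside; may be absent (None)
- bottle0: amber bottle with a white cap, diameter 42, 88 high, a bystander; origin at its foot
- bottle1: amber bottle with a white cap, diameter 42, 88 high, a bystander; origin at its foot
- bottle2: amber bottle with a white cap, diameter 42, 88 high, a bystander; origin at its foot
- jar: glass jar, diameter 68, 85 high, a bystander; origin at its foot
- dropper0: grey rubber dropper top with a narrow bulb, diameter 26, 40 high, a bystander; origin at its foot
- dropper1: grey rubber dropper top with a narrow bulb, diameter 26, 40 high, a bystander; origin at its foot

How it is judged:
By the outcome, as a careful person would: the job done as asked, in the order asked, and still so for the second after the job is handed in, with the robot touching nothing.
Of cap0, cap1, cap2, cap3 only 2 to 4 are there at a start; the rules pass over those that are not, and their reading is None.
At some moment in a run one of cap0, cap1, cap2, cap3 may be knocked a few centimetres aside while the robot is not near it.
It also fails if it takes over 210 s, if anything falls off the work surface, if the arm or the gripper's body presses on something with over 40 N, if the wrist force passes 120 N, or if a joint passes its speed limit or range.

## Robot

A 6-joint arm with a two-finger parallel gripper is mounted at the origin on the work surface. World frame = base frame: x ahead of the robot, y to its left, z up, the work surface at z = 0. Lengths are in mm, angles in degrees, forces in N, time in s.
With the tool pointing down it reaches from about 350 to 850 mm from the base axis. Payload 8.1 kg.
Tool frame: the origin (TCP) lies at the very end of the fingers, on their centre line; the grasp point (between the pads) lies 19 mm behind it; z points along the fingers, y is the line along which they close (so a half turn about z gives the same grasp; the last joint's range is limited). The gripper opens to 85 mm and grips with 20 to 120 N. Pads are 22 mm wide; open, the fingers measure 114 mm over their backs; the gripper's body (76 mm by 85 mm) begins 54 mm behind the grasp point. The pads swing forward as they close: fully open they stand 13 mm farther back than shut.
Start: joints at [-72.617, 7.471, 85.268, -0, 87.261, -4.893], TCP at [227.467, -555.215, 231.292] pointing down, gripper open.
Joint ranges: [-169.43, 169.43], [-51.17, 129.36], [1.28, 143.12], [-76.62, 256.62], [0, 156.53], [-152.29, 152.29]. Speed limits (degrees/s): [136.94, 136.94, 159.86, 180, 180, 180].

## Interface

Orientations are given as [roll, pitch, yaw] about the fixed x, y, z axes, in that order (R = Rz(yaw) Ry(pitch) Rx(roll)).
In Python, from bench import sense, eyes, job, models gives the robot as it stands. The module is installed in compiled form; this text tells all that it offers.
- The arm moves only by the tool apply_moves, never from a script. Its argument "rows" is a list of rows, each a list of 6 numbers: the shift along the tool's x, y, z in mm, then the turn, a rotation vector about the tool's x, y, z in rad. In form: [[dx, dy, dz, rx, ry, rz], ...]. A call has exactly 5 rows; each row shifts and turns the commanded pose from where the row before left it, along the tool's axes as they then stand; what a row does not reach is not made up. A row lasts 1/8 s, in which the tool goes at most 62.5 mm and 10.7 degrees, less where a joint would pass 70% of its speed; a pose out of reach is approached as far as the arm can. A call is refused whole if a number of a shift passes 62.5 or a number of a turn 0.188, either way. A call with a gripper value outside its range is refused whole. "fingers" is the finger opening in mm, from 0 to 85.4, set as the call begins (left out, the last holds). The fingers move at their own pace and stop on an object; "grip_force" is the grip in N (left out, the last holds). Time passes only in rows, so rows that do not move let the fingers close, or fill a call up. It gives the time, the measured TCP pose, the force, the opening and the grip force at its end, in the units of the state.
- sense(): the state, without advancing time (a new reading comes with each control period).
- eyes.snapshot(name): name is "scene" or "top"; returns (picture, depth): 480x640x3 uint8, red, green, blue; 480x640 float32, mm along the optical axis (not along the pixel's ray), 0 where there is no reading.
- eyes.get_calibration(name): a dict with "intrinsics" (3x3 intrinsics, pixels), "D" ([k1, k2, p1, p2, k3] as OpenCV has them; the pictures are not rectified), "R" (3x3) and "t" (3): a world point X has camera coordinates R X + t. Camera axes: x right, y down, z forward; pixel columns grow to the right and rows downward; lengths in mm; the calibration is good to about 2 mm. A picture is of the moment at which its call begins. get_calibration takes no time and is no camera call.
- job.hand_in(): hands the job in; it is judged then, once.
Trained networks look in the newest picture that a camera, given by its name, has taken for a name from the list of things; names that differ only in an ending like _2 or _b are one class to them, and where a whole thing is asked for, a point or a joint stands for the part that bears it (a point fixed in the world has none). Each returns a list of dicts, best first, with "confidence" (0 to 1); they miss things now and then, are a little off and sometimes report something else, mostly with a low value. They report only what shows in the picture. A call takes as long as a camera call.
- models.boxes_of(name, camera): "xyz" ([x, y, z] in mm, in world coordinates, good to about 4 mm: the middle of the surface that is visible of it).
- models.cut_out(name, camera): "pixels" (480x640 bool, what is visible of it).
- models.place_of(name, camera): "xyz" ([x, y, z] in mm, in world coordinates, good to about 4 mm: a listed point, or the origin of a listed thing).
The state is a dict: "time": time; "joint_pos": joint angles; "qd": joint speeds; "joint_efforts": joint torques, N m; "tool_pos": TCP position; "tcp_rot": TCP orientation; "ft_force": force on the tool from outside, world axes, zero at the start; "wrist_torque": the same for the moment, N m; "finger_gap": finger opening in mm; "grip_force": force on a finger pad.
Only numpy, scipy, OpenCV 4.12 (cv2) and the standard library are available. Lean on these libraries where they do the work, as an engineer would, in place of code of your own. Each camera call takes 0.05 s, during which the arm holds its last target. There are 200 camera calls.

## Working session

There is one attempt and no reset: what is moved stays moved. The work goes in short steps, Python scripts to look and compute and a tool call to move; the robot and the scene stay as the last step left them, time stands still between calls to the robot, and variables do not carry over. Pictures are saved under pics/ and viewed, at most 14 in all, crops included, and the job is handed in when it is done.

Besides the shell and the picture viewer there is one more tool, called after "Emit:" as name(argument=value, ...), one argument or row to a line, values as JSON. apply_moves: Moves the arm, as the interface text tells. Its arguments: {"type":"object","properties":{"rows":{"type":"array"},"fingers":{"type":"number"},"grip_force":{"type":"number"}},"required":["rows"]}

```bash
mkdir -p pics; cat > h.py <<'E'
import numpy as np, cv2
from scipy.spatial.transform import Rotation as Ro
from bench import sense, eyes, job, models
np.set_printoptions(precision=1, suppress=True)
def pose():
    s=sense(); return np.array(s["tool_pos"]), Ro.from_euler('xyz',s["tcp_rot"],degrees=True)
def snap(c,f=None):
    p,d=eyes.snapshot(c)
    if f: cv2.imwrite(f"pics/{f}.png",cv2.cvtColor(p,cv2.COLOR_RGB2BGR))
    return p,d
def cloud(c,d,mask=None):
    k=eyes.get_calibration(c); K=np.array(k["intrinsics"]); 
    v,u=np.nonzero((d>0)&(mask if mask is not None else True))
    n=cv2.undistortPoints(np.c_[u,v].astype(np.float64)[:,None],K,np.array(k["D"]))[:,0]
    z=d[v,u][:,None]; X=np.c_[n*z,z]
    return (X-np.array(k["t"]))@np.array(k["R"]), u, v
def proj(c,X):
    k=eyes.get_calibration(c)
    return cv2.projectPoints(np.float64(X).reshape(-1,3),cv2.Rodrigues(np.array(k["R"]))[0],np.array(k["t"]),np.array(k["intrinsics"]),np.array(k["D"]))[0][:,0]
E
python3 - <<'E'
from h import *
s=sense(); print({k:np.round(s[k],2) for k in s})
for c in("scene","top"):
    snap(c,c+"0"); k=eyes.get_calibration(c); print(c, -np.array(k["R"]).T@k["t"])
    for n in("magazine","tube_mouth","deck_top","clip","bolt_handle","wedge","wedge_tip","wedge_grip","tray","dish","cap0","bottle0","jar","dropper0"):
        print(n,[(np.round(r["xyz"],0).tolist(),round(r["confidence"],2)) for r in models.place_of(n,c)])
E
```

```text
{'time': np.float64(0.0), 'joint_pos': array([-72.6,   7.5,  85.3,  -0. ,  87.3,  -4.9]), 'qd': array([-0.1,  0. , -0. , -0.1,  0.1, -0.1]), 'joint_efforts': array([  0. , -56.9, -50. ,  -0. ,   0. ,  -0. ]), 'tool_pos': array([ 227.3, -554.7,  230.3]), 'tcp_rot': array([-179.9,   -0. ,   22.3]), 'ft_force': array([0.1, 0.1, 0.3]), 'wrist_torque': array([ 0. ,  0.1, -0. ]), 'grip_force': np.float64(0.0), 'finger_gap': np.float64(85.43)}
scene [1070.8  437.6 1171.5]
magazine [([606.0, -26.0, 3.0], 0.69), ([378.0, 288.0, 1.0], 0.35)]
tube_mouth [([612.0, -22.0, 89.0], 0.6)]
deck_top [([600.0, -87.0, 67.0], 0.89), ([614.0, -23.0, 92.0], 0.66)]
clip [([606.0, -95.0, 97.0], 0.46)]
bolt_handle [([619.0, 53.0, 139.0], 0.81), ([379.0, 289.0, -1.0], 0.47), ([279.0, 444.0, 2.0], 0.43)]
wedge [([436.0, -68.0, 4.0], 0.88)]
wedge_tip [([408.0, 18.0, 6.0], 0.91)]
wedge_grip [([433.0, -68.0, 28.0], 0.75), ([618.0, -415.0, 1.0], 0.38)]
tray [([430.0, -45.0, -1.0], 0.74)]
dish [([432.0, -285.0, -1.0], 0.6), ([619.0, 53.0, 138.0], 0.42)]
cap0 [([378.0, 289.0, -4.0], 0.58), ([383.0, 185.0, -1.0], 0.56)
[... 480 characters left out ...]
0, -91.0, 98.0], 0.61), ([609.0, -24.0, 0.0], 0.4)]
bolt_handle [([617.0, 54.0, 138.0], 0.59), ([434.0, -70.0, -0.0], 0.19)]
wedge [([434.0, -70.0, -1.0], 0.63)]
wedge_tip [([412.0, 12.0, 3.0], 0.85), ([624.0, -410.0, 1.0], 0.47)]
wedge_grip [([431.0, -69.0, 24.0], 0.62)]
tray [([430.0, -46.0, -4.0], 0.79), ([430.0, -68.0, 1.0], 0.65)]
dish [([426.0, -285.0, -3.0], 0.84)]
cap0 [([382.0, 180.0, -2.0], 0.53), ([604.0, -93.0, 100.0], 0.26), ([611.0, -25.0, 87.0], 0.2)]
bottle0 [([668.0, 410.0, -2.0], 0.8), ([386.0, 410.0, 2.0], 0.75), ([577.0, 408.0, 1.0], 0.6)]
jar [([625.0, -410.0, 0.0], 0.94), ([608.0, -28.0, 88.0], 0.68)]
dropper0 [([322.0, -447.0, -1.0], 0.63), ([275.0, 447.0, 4.0], 0.41)]
```

View pics/scene0.png

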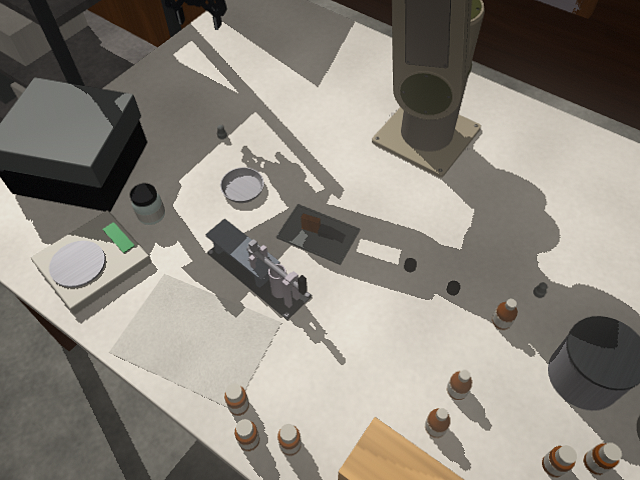

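View pics/top0.png

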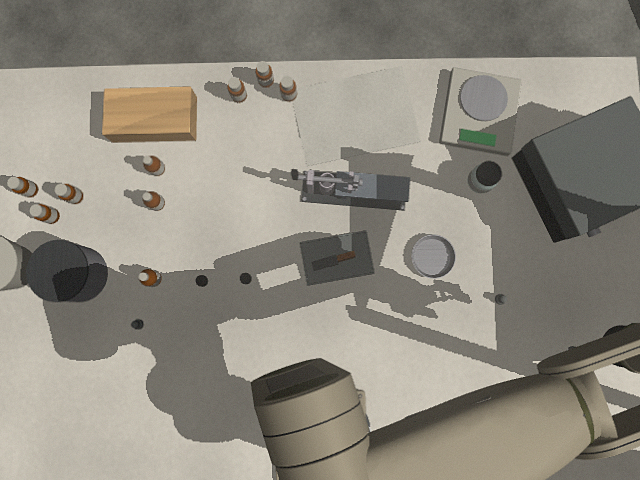

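```bash
cat > m.py <<'E'
from h import *
def rect(P,name):
    (cx,cy),(w,h),a=cv2.minAreaRect(P[:,:2].astype(np.float32)); 
    if w<h: a+=90; w,h=h,w
    a=(a+180)%180  # long axis dir
    print(name,len(P),"c",np.round([cx,cy],1),"LxW",round(w,1),round(h,1),"long-axis yaw-90:",round(a-90,2),"z",np.median(P[:,2]).round(1),"med",np.median(P[:,:2],0))
    return cx,cy,a
def box(P,x0,x1,y0,y1,z0,z1): 
    return P[(P[:,0]>x0)&(P[:,0]<x1)&(P[:,1]>y0)&(P[:,1]<y1)&(P[:,2]>z0)&(P[:,2]<z1)]
E
python3 - <<'E'
from m import *
for c in("top","scene"):
    p,d=snap(c); P,u,v=cloud(c,d); print(c)
    rect(box(P,540,680,-260,40,64,73),"deck")
    rect(box(P,540,680,-240,120,101,109),"boltish")
    rect(box(P,540,680,20,120,135,152),"handletop")
    rect(box(P,540,680,-60,20,86,94),"mouth")
    rect(box(P,540,680,-160,-70,125,140),"cliptab")
    rect(box(P,350,520,-160,60,41,60),"grip")
    rect(box(P,350,520,-160,60,20,60),"wedge>19")
    rect(box(P,350,520,-160,60,6.5,12),"traybits")
    rect(box(P,330,430,150,230,15,25),"capA")
    rect(box(P,330,430,240,330,15,25),"capB")
    rect(box(P,330,520,-380,-200,14,25),"dish")
    r=models.cut_out("wedge",c)
    if r: rect(cloud(c,d,r[0]["pixels"])[0],"wedgemask")
    r=models.cut_out("tray",c)
    if r: rect(cloud(c,d,r[0]["pixels"])[0],"traymask")
E
```

```text
top
deck 1338 c [602.5 -99.4] LxW 241.8 61.8 long-axis yaw-90: -6.08 z 67.4 med [ 595.7 -143.5]
boltish 255 c [613.  -25.7] LxW 162.4 45.6 long-axis yaw-90: -9.13 z 104.0 med [609.4 -23.3]
handletop 41 c [617.3  52. ] LxW 14.1 13.4 long-axis yaw-90: -2.59 z 144.0 med [616.4  51.8]
mouth 40 c [611.1 -11.6] LxW 58.1 35.0 long-axis yaw-90: -7.82 z 89.0 med [602.8 -17.6]
cliptab 40 c [603.6 -90.8] LxW 16.9 11.7 long-axis yaw-90: 87.94 z 130.2 med [603.4 -89.9]
grip 109 c [433.5 -66.4] LxW 43.8 13.9 long-axis yaw-90: 13.56 z 48.2 med [434.1 -66.3]
wedge>19 189 c [428.9 -50. ] LxW 77.6 23.6 long-axis yaw-90: 15.01 z 45.3 med [430.1 -54.4]
traybits 361 c [446.3 -53.3] LxW 197.7 133.6 long-axis yaw-90: 9.39 z 7.9 med [423.2 -32.4]
capA 84 c [384.3 181.5] LxW 24.3 24.3 long-axis yaw-90: 44.99 z 18.8 med [383.9 181.2]
capB 87 c [379.3 288.9] LxW 26.2 24.2 long-axis yaw-90: 66.88 z 18.1 med [378.5 289.6]
dish 205 c [ 431.4 -281.1] LxW 108.9 107.2 long-axis yaw-90: 43.96 z 17.5 med [ 433.5 -283.7]
wedgemask 352 c [426.7 -34.7] LxW 104.5 25.7 long-axis yaw-90: 14.56 z 19.8 med [425.1 -30.3]
traym
[... 581 characters left out ...]
5.8 18.3 long-axis yaw-90: 13.98 z 49.7 med [432.9 -63.7]
wedge>19 345 c [427.9 -44.9] LxW 84.6 28.7 long-axis yaw-90: 16.98 z 33.1 med [431.3 -50.6]
traybits 798 c [437.2 -49.4] LxW 217.1 156.3 long-axis yaw-90: 0.66 z 7.9 med [436.7 -33.3]
capA 108 c [382.2 182.5] LxW 28.6 25.1 long-axis yaw-90: -61.98 z 20.7 med [383.5 182.1]
capB 115 c [378.2 291.1] LxW 28.1 27.6 long-axis yaw-90: -44.91 z 20.9 med [380.  291.4]
dish 254 c [ 429.4 -281.9] LxW 109.8 108.2 long-axis yaw-90: -51.39 z 18.5 med [ 423.  -292.6]
wedgemask 593 c [416.3 -35.4] LxW 108.1 41.5 long-axis yaw-90: 9.53 z 22.0 med [428.6 -41.8]
traymask 2139 c [431.4 -44.7] LxW 174.5 116.1 long-axis yaw-90: 9.99 z 5.2 med [443.1 -38.7]
```

```bash
cat > g.py <<'E'
import sys
from h import *
# usage: g.py x y z [yaw] : remaining turn about tool z, then shift in tool axes after that turn
def go(x,y,z,yaw=None):
    s=sense(); p=np.array(s["tool_pos"]); r=s["tcp_rot"]; yw=r[2] if yaw is None else yaw
    turn=-np.radians((yw-r[2]+180)%360-180)
    R=Ro.from_euler('xyz',[180,0,yw],degrees=True)
    print("t",round(s["time"],2),"pos",p,"rot",np.array(r),"F",np.array(s["ft_force"]),"gap",round(s["finger_gap"],1),"gf",round(s["grip_force"],1))
    print("tilt fix rotvec",(Ro.from_euler('xyz',r,degrees=True).inv()*R).as_rotvec().round(3),"shift",R.inv().apply(np.array([x,y,z])-p).round(1))
if __name__=="__main__": go(*map(float,sys.argv[1:]))
E
python3 g.py 433.5 -66 120 104.7
```

```text
t 1.8 pos [ 227.5 -555.2  231.3] rot [180.   -0.   22.3] F [ 0.7  1.  -0.1] gap 85.1 gf 0.0
tilt fix rotvec [ 0.  -0.  -1.4] shift [420.9 323.4 111.3]
```

Emit:
apply_moves(
  rows=[
    [0,0,0,0,0,-0.18],
    [0,0,0,0,0,-0.18],
    [0,0,0,0,0,-0.18],
    [0,0,0,0,0,-0.18],
    [0,0,0,0,0,-0.18],
  ],
  fingers=50,
  grip_force=60,
)

```text
time: 2.42
tool_pos: [227.5, -555.2, 231.3]
tcp_rot: [180.0, -0.0, 74.2]
ft_force: [-0.9, -0.2, 0.2]
finger_gap: 50.1
grip_force: 0.0
```

Emit:
apply_moves(
  rows=[
    [0,0,0,0,0,-0.18],
    [0,0,0,0,0,-0.18],
    [0,0,0,0,0,-0.18],
    [0,0,0,0,0,0],
    [0,0,0,0,0,0],
  ],
)

```text
time: 3.05
tool_pos: [227.5, -555.2, 231.3]
tcp_rot: [180.0, -0.0, 104.5]
ft_force: [-0.7, -0.1, 0.0]
finger_gap: 50.0
grip_force: 0.0
```

Emit:
apply_moves(
  rows=[
    [28,21,7,0,0,0],
    [28,21,7,0,0,0],
    [28,21,7,0,0,0],
    [28,21,7,0,0,0],
    [28,21,7,0,0,0],
  ],
)

```text
time: 3.68
tool_pos: [293.6, -392.1, 196.2]
tcp_rot: [180.0, 0.0, 104.6]
ft_force: [0.7, -0.1, -0.3]
finger_gap: 49.9
grip_force: 0.0
```

Emit:
apply_moves(
  rows=[
    [28,21,7,0,0,0],
    [28,21,7,0,0,0],
    [28,21,7,0,0,0],
    [28,21,7,0,0,0],
    [28,21,7,0,0,0],
  ],
)

```text
time: 4.3
tool_pos: [359.4, -229.9, 161.3]
tcp_rot: [180.0, 0.0, 104.6]
ft_force: [0.4, -0.4, -0.1]
finger_gap: 50.1
grip_force: 0.0
```

Emit:
apply_moves(
  rows=[
    [28,21,7,0,0,0],
    [28,21,7,0,0,0],
    [28,21,7,0,0,0],
    [28,21,7,0,0,0],
    [0,0,0,0,0,0],
  ],
)

```text
time: 4.92
tool_pos: [411.8, -99.3, 132.8]
tcp_rot: [-180.0, -0.0, 104.8]
ft_force: [-0.5, -0.3, -0.2]
finger_gap: 50.0
grip_force: 0.0
```

```bash
python3 g.py 433.5 -66 15 104.7; python3 - <<'E'
from m import *
p,d=snap("scene","s1"); P,u,v=cloud("scene",d)
for c in("scene","top"):
    if c=="top": snap(c,"t1")
    for n in ("wedge_grip","wedge_tip","cap0"): print(c,n,[(np.round(r["xyz"],1).tolist(),round(r["confidence"],2)) for r in models.place_of(n,c)])
E
```

```text
t 4.92 pos [411.8 -99.3 132.8] rot [-180.    -0.   104.8] F [-0.5 -0.3 -0.2] gap 50.0 gf 0.0
tilt fix rotvec [-0. -0.  0.] shift [ 26.7  29.4 117.8]
scene wedge_grip [([429.1, -65.7, 27.0], 0.97)]
scene wedge_tip [([409.6, 16.5, 8.1], 0.87)]
scene cap0 [([379.9, 288.9, 0.7], 0.56), ([387.6, 184.6, -0.3], 0.47)]
top wedge_grip []
top wedge_tip [([408.2, 13.0, 5.7], 0.42)]
top cap0 [([377.5, 291.3, 4.5], 0.66), ([377.1, 177.5, -0.8], 0.57)]
```

Emit:
apply_moves(
  rows=[
    [9,9.5,10,0,0,0],
    [9,9.5,10,0,0,0],
    [9,9.5,10,0,0,0],
    [0,0,15,0,0,0],
    [0,0,15,0,0,0],
  ],
)

```text
time: 5.95
tool_pos: [432.1, -67.5, 71.9]
tcp_rot: [-180.0, -0.0, 104.8]
ft_force: [-0.7, -0.2, 0.5]
finger_gap: 50.4
grip_force: 0.0
```

Emit:
apply_moves(
  rows=[
    [0,0,15,0,0,0],
    [0,0,15,0,0,0],
    [0,0,15,0,0,0],
    [0,0,14,0,0,0],
    [0,0,0,0,0,0],
  ],
)

```text
time: 6.58
tool_pos: [431.2, -67.5, 12.9]
tcp_rot: [-179.9, -0.1, 104.8]
ft_force: [-0.2, 0.0, -0.2]
finger_gap: 50.1
grip_force: 0.0
```

```bash
python3 g.py 433 -66 14 104.7; python3 - <<'E'
from m import *
p,d=snap("scene"); cv2.imwrite("pics/s2.png",cv2.resize(cv2.cvtColor(p[170:320,220:420],cv2.COLOR_RGB2BGR),(800,600)))
E
```

```text
t 6.58 pos [431.2 -67.5  12.9] rot [-179.9   -0.1  104.8] F [-0.2  0.  -0.2] gap 50.1 gf 0.0
tilt fix rotvec [-0. -0.  0.] shift [ 1.   2.1 -1.1]
```

View pics/s2.png

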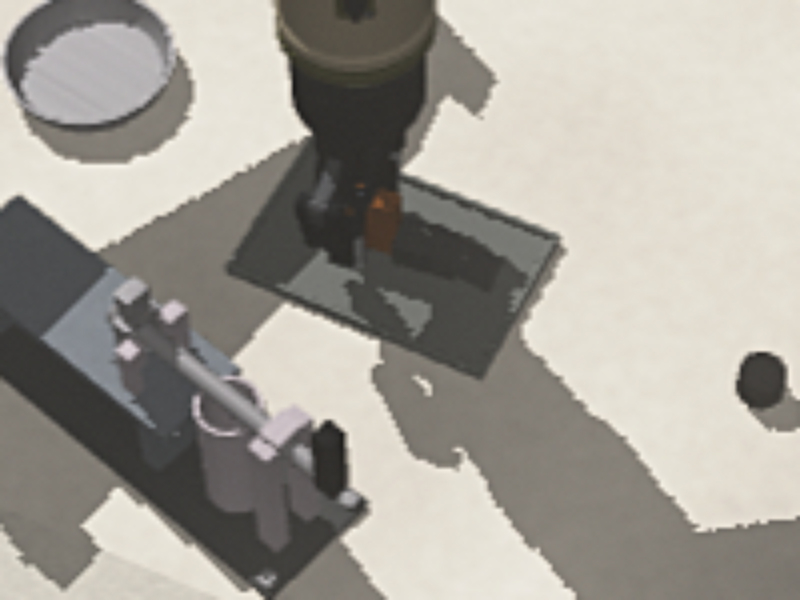

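Emit:
apply_moves(
  rows=[
    [1,2,-1,0,0,0],
    [0,0,0,0,0,0],
    [0,0,0,0,0,0],
    [0,0,0,0,0,0],
    [0,0,0,0,0,0],
  ],
  fingers=5,
  grip_force=90,
)

```text
time: 7.25
tool_pos: [435.1, -66.5, 16.3]
tcp_rot: [179.9, 0.1, 104.8]
ft_force: [0.2, 0.6, 6.4]
finger_gap: 12.9
grip_force: 88.5
```

Emit:
apply_moves(
  rows=[
    [0,0,0,0,0,0],
    [0,0,-5,0,0,0],
    [0,0,-20,0,0,0],
    [0,0,-25,0,0,0],
    [0,0,-25,0,0,0],
  ],
)

```text
time: 7.88
tool_pos: [433.6, -66.2, 90.9]
tcp_rot: [-180.0, -0.0, 104.8]
ft_force: [-0.0, -0.6, -1.8]
finger_gap: 13.0
grip_force: 87.6
```

Emit:
apply_moves(
  rows=[
    [0,0,-25,0,0,0],
    [0,0,-25,0,0,0],
    [0,0,-25,0,0,0],
    [0,0,0,0,0,0],
    [0,0,0,0,0,0],
  ],
)

```text
time: 8.5
tool_pos: [433.5, -66.2, 164.2]
tcp_rot: [-179.9, -0.0, 104.8]
ft_force: [0.2, -0.4, -1.4]
finger_gap: 12.4
grip_force: 87.6
```

```bash
python3 g.py 590 -190 150 84; python3 - <<'E'
from m import *
p0,R0=pose()
for c in("scene","top"):
    p,d=snap(c,"w_"+c); P,u,v=cloud(c,d)
    for n in ("wedge_grip","wedge_tip","wedge"): print(c,n,[(R0.inv().apply(np.array(r["xyz"])-p0),round(r["confidence"],2)) for r in models.place_of(n,c)])
    Q=R0.inv().apply(P-p0); m=(Q[:,0]>24)&(Q[:,0]<100)&(abs(Q[:,1])<25)&(abs(Q[:,2])<30); Q=Q[m]
    print(len(Q),Q.min(0),Q.max(0)); rect(Q,"toolframe ramp")
E
```

```text
t 8.5 pos [433.5 -66.2 164.2] rot [-179.9   -0.   104.8] F [ 0.2 -0.4 -1.4] gap 12.4 gf 87.6
tilt fix rotvec [-0.  -0.   0.4] shift [-106.8  168.6   14.2]
scene wedge_grip [(array([ 4.2,  0.4, -9.1]), 0.95)]
scene wedge_tip [(array([86.7, -4.1,  9.8]), 0.69)]
scene wedge []
369 [ 24.1 -15.8 -29.9] [87.4 14.1 14.4]
toolframe ramp 369 c [55.6 -0.9] LxW 63.4 29.3 long-axis yaw-90: 88.73 z -2.1 med [52.4  2.8]
top wedge_grip [(array([ -0.8,  -0.3, -10.8]), 0.53)]
top wedge_tip [(array([83.3, -3.2, 12.1]), 0.71), (array([420. , 261.7, 163.2]), 0.41)]
top wedge [(array([-1.2, -2.3, 15.9]), 0.47)]
190 [ 25.2 -10.8 -13.2] [73.5 13.1 16.5]
toolframe ramp 190 c [49.3  1.1] LxW 48.3 23.9 long-axis yaw-90: -89.92 z -2.1 med [49.2 -1.6]
```

Emit:
apply_moves(
  rows=[
    [0,0,0,0,0,0.12],
    [0,0,0,0,0,0.12],
    [0,0,0,0,0,0.12],
    [-14,21,0,0,0,0],
    [-14,21,0,0,0,0],
  ],
)

```text
time: 9.52
tool_pos: [473.6, -98.8, 165.4]
tcp_rot: [180.0, 0.0, 84.2]
ft_force: [0.7, 0.4, -1.3]
finger_gap: 12.9
grip_force: 87.7
```

Emit:
apply_moves(
  rows=[
    [-14,21,0,0,0,0],
    [-14,21,0,0,0,0],
    [-14,21,0,0,0,0],
    [-14,21,0,0,0,0],
    [-14,21,0,0,0,0],
  ],
)

```text
time: 10.15
tool_pos: [570.9, -179.3, 164.9]
tcp_rot: [-180.0, -0.0, 84.2]
ft_force: [0.9, -0.4, -0.3]
finger_gap: 12.8
grip_force: 87.7
```

Emit:
apply_moves(
  rows=[
    [-14,21,0,0,0,0],
    [0,0,15,0,0,0],
    [0,0,20,0,0,0],
    [0,0,15,0,0,0],
    [0,0,0,0,0,0],
  ],
)

```text
time: 10.78
tool_pos: [587.9, -193.7, 112.6]
tcp_rot: [-179.7, -0.1, 84.2]
ft_force: [0.6, 0.1, -1.6]
finger_gap: 12.7
grip_force: 88.0
```

```bash
python3 g.py 591 -196.5 95 84; python3 - <<'E'
from m import *
p,d=snap("scene"); cv2.imwrite("pics/s3.png",cv2.resize(cv2.cvtColor(p[190:340,170:370],cv2.COLOR_RGB2BGR),(800,600)))
p0,R0=pose()
for c in("scene","top"):
    if c=="top": snap(c)
    for n in ("wedge_tip","clip","deck_top"): print(c,n,[(R0.inv().apply(np.array(r["xyz"])-p0),round(r["confidence"],2)) for r in models.place_of(n,c)])
E
```

```text
t 10.78 pos [ 587.9 -193.7  112.6] rot [-179.7   -0.1   84.2] F [ 0.6  0.1 -1.6] gap 12.7 gf 88.0
tilt fix rotvec [-0. -0.  0.] shift [-2.4  3.4 17.6]
scene wedge_tip [(array([84.2, -1.6, 12.5]), 0.86)]
scene clip [(array([99.2,  2.9, 16.1]), 0.55)]
scene deck_top [(array([104.3,  -0.2,  43.5]), 0.95)]
top wedge_tip [(array([103.3,   3.3,  19.5]), 0.74), (array([85.1,  2.9,  9.7]), 0.68), (array([104.3,   4.3,  12.7]), 0.42)]
top clip [(array([104. ,   1.9,  12.1]), 0.64), (array([ 351.8, -243.1,  116.7]), 0.39)]
top deck_top [(array([100.6,   0.6,  40.7]), 0.75), (array([ 130.7, -172.3,  116. ]), 0.35)]
```

View pics/s3.png

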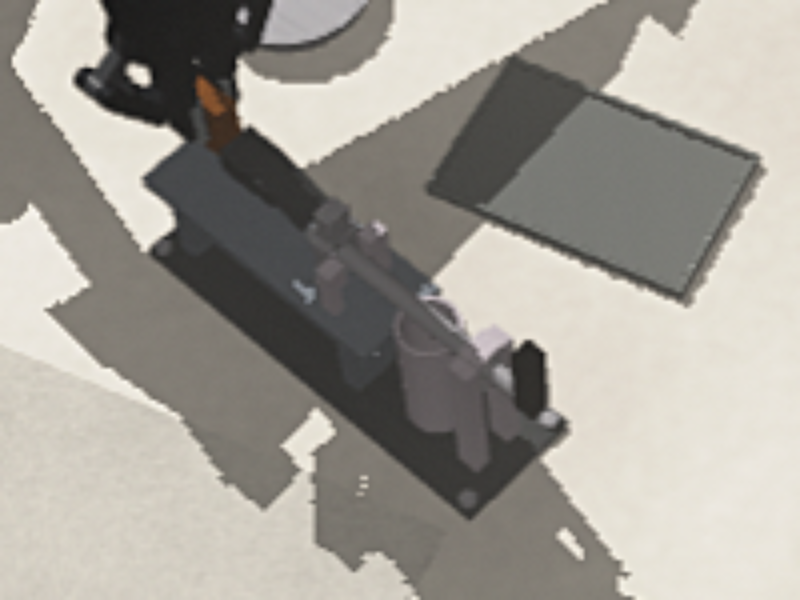

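Emit:
apply_moves(
  rows=[
    [-1,1.4,6,0,0,0.002],
    [-1,1.4,6,0,0,0],
    [0,0,5,0,0,0],
    [0,0,5,0,0,0],
    [0,0,3,0,0,0],
  ],
)

```text
time: 11.8
tool_pos: [592.1, -197.0, 89.7]
tcp_rot: [-180.0, -0.0, 84.0]
ft_force: [-0.2, -0.4, -1.1]
finger_gap: 13.1
grip_force: 88.0
```

Emit:
apply_moves(
  rows=[
    [0,0,1,0,0,0],
    [0,0,1,0,0,0],
    [0,0,1,0,0,0],
    [0,0,0,0,0,0],
    [0,0,0,0,0,0],
  ],
)

```text
time: 12.42
tool_pos: [592.4, -197.1, 87.4]
tcp_rot: [180.0, 0.0, 84.0]
ft_force: [0.1, 0.3, -1.7]
finger_gap: 13.1
grip_force: 88.0
```

Emit:
apply_moves(
  rows=[
    [0,-1,1,0,0,0],
    [0,-0.8,1,0,0,0],
    [0,0,1,0,0,0],
    [0,0,1,0,0,0],
    [0,0,0,0,0,0],
  ],
)

```text
time: 13.05
tool_pos: [590.5, -196.9, 83.2]
tcp_rot: [-180.0, -0.0, 84.0]
ft_force: [0.2, -0.8, -0.8]
finger_gap: 12.8
grip_force: 88.0
```

Emit:
apply_moves(
  rows=[
    [0,0,0.7,0,0,0],
    [0,0,0.7,0,0,0],
    [0,0,0.6,0,0,0],
    [0,0,0,0,0,0],
    [0,0,0,0,0,0],
  ],
)

```text
time: 13.68
tool_pos: [590.6, -196.9, 81.4]
tcp_rot: [180.0, -0.0, 84.0]
ft_force: [0.6, 0.1, 1.0]
finger_gap: 13.0
grip_force: 88.2
```

Emit:
apply_moves(
  rows=[
    [0,0,0.5,0,0,0],
    [0,0,0,0,0,0],
    [0,0,0,0,0,0],
    [0,0,0,0,0,0],
    [0,0,0,0,0,0],
  ],
)

```text
time: 14.3
tool_pos: [590.8, -197.0, 81.4]
tcp_rot: [180.0, 0.0, 84.0]
ft_force: [-2.8, 2.6, 5.3]
finger_gap: 12.7
grip_force: 88.8
```

Emit:
apply_moves(
  rows=[
    [3,0,-0.1,0,0,0],
    [3,0,0,0,0,0],
    [3,0,0,0,0,0],
    [3,0,0,0,0,0],
    [3,0,0,0,0,0],
  ],
)

```text
time: 14.92
tool_pos: [592.5, -182.2, 81.4]
tcp_rot: [179.9, 0.0, 84.0]
ft_force: [-0.1, -5.4, 5.1]
finger_gap: 12.8
grip_force: 88.7
```

Emit:
apply_moves(
  rows=[
    [3,0,0,0,0,0],
    [3,0,0,0,0,0],
    [3,0,0,0,0,0],
    [3,0,0,0,0,0],
    [3,0,0,0,0,0],
  ],
)

```text
time: 15.55
tool_pos: [593.9, -170.1, 81.7]
tcp_rot: [179.9, 0.3, 84.0]
ft_force: [-1.6, -17.6, 5.5]
finger_gap: 12.9
grip_force: 88.7
```

Emit:
apply_moves(
  rows=[
    [3,0,0,0,0,0],
    [3,0,0,0,0,0],
    [2,0,0,0,0,0],
    [2,0,0,0,0,0],
    [2,0,0,0,0,0],
  ],
)

```text
time: 16.18
tool_pos: [595.1, -156.4, 81.4]
tcp_rot: [179.9, 0.1, 84.0]
ft_force: [-0.3, -6.3, 4.4]
finger_gap: 12.7
grip_force: 88.7
```

Emit:
apply_moves(
  rows=[
    [2,0,0,0,0,0],
    [2,0,0,0,0,0],
    [2,0,0,0,0,0],
    [2,0,0,0,0,0],
    [0,0,0,0,0,0],
  ],
)

```text
time: 16.8
tool_pos: [596.2, -147.2, 81.4]
tcp_rot: [179.9, 0.0, 84.0]
ft_force: [-0.5, -3.1, 5.1]
finger_gap: 12.9
grip_force: 88.7
```

```bash
python3 - <<'E'
from m import *
p,d=snap("scene"); cv2.imwrite("pics/s4.png",cv2.resize(cv2.cvtColor(p[200:320,200:360],cv2.COLOR_RGB2BGR),(800,600)))
p0,R0=pose(); print(p0)
for c in("scene","top"):
    p,d=snap(c); P,u,v=cloud(c,d); Q=R0.inv().apply(P-p0)
    for n in ("clip","wedge_tip","wedge"): print(c,n,[(R0.inv().apply(np.array(r["xyz"])-p0),round(r["confidence"],2)) for r in models.place_of(n,c)])
    B=box(P,590,615,-110,-75,118,160); print(len(B), B[:,2].max() if len(B) else 0, np.median(B,0)); Z=B[B[:,2]>B[:,2].max()-6]; rect(Z,"tab")
E
```

```text
[ 596.2 -147.2   81.4]
scene clip [(array([ 53.2,   1.5, -31.1]), 0.53), (array([568. ,  15. ,  81.6]), 0.46)]
scene wedge_tip [(array([85.7, -2.2,  5.3]), 0.49)]
scene wedge [(array([-3.2,  4.3,  9.1]), 0.59)]
116 150.29382514191417 [603.  -86.4 137.4]
tab 37 c [601.5 -90. ] LxW 15.9 14.0 long-axis yaw-90: -87.04 z 146.3 med [601.3 -89.1]
top clip [(array([ 56.1,   2.5, -29.7]), 0.56)]
top wedge_tip [(array([ 57.7,  -0.8, -14.9]), 0.63)]
top wedge [(array([ 532.3, -269.3,   78.5]), 0.68), (array([-1.4,  2. , 13.3]), 0.64), (array([-153.8, -154.5,   81.7]), 0.5)]
18 147.24886188863866 [595.8 -94.  137.9]
tab 8 c [601.5 -94.6] LxW 11.5 2.5 long-axis yaw-90: 88.38 z 144.1 med [598.9 -95.7]
```

View pics/s4.png

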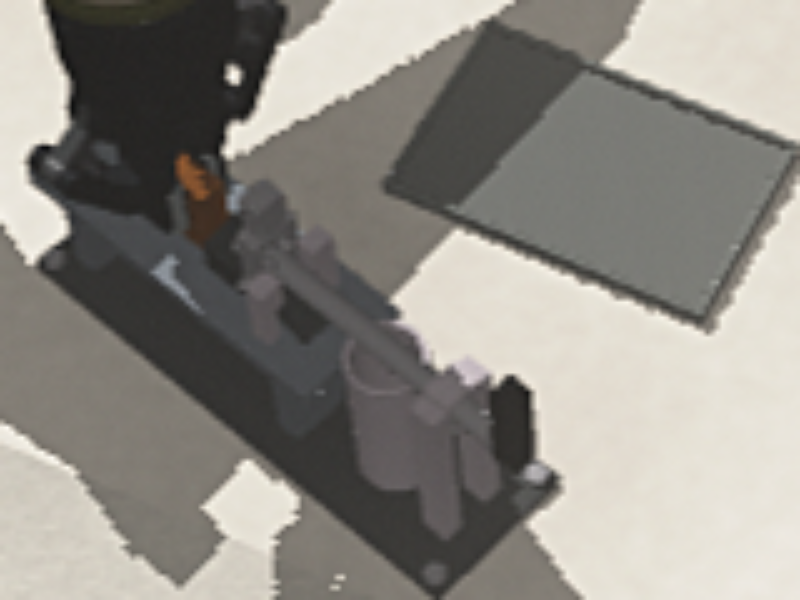

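Emit:
apply_moves(
  rows=[
    [2,0,0,0,0,0],
    [2,0,0,0,0,0],
    [2,0,0,0,0,0],
    [2,0,0,0,0,0],
    [0,0,0,0,0,0],
  ],
)

```text
time: 17.88
tool_pos: [597.0, -139.4, 81.4]
tcp_rot: [179.9, 0.0, 84.0]
ft_force: [-0.4, -3.5, 6.0]
finger_gap: 13.3
grip_force: 88.7
```

Emit:
apply_moves(
  rows=[
    [2,0,0,0,0,0],
    [2,0,0,0,0,0],
    [1,0,0,0,0,0],
    [0,0,0,0,0,0],
    [0,0,0,0,0,0],
  ],
)

```text
time: 18.5
tool_pos: [597.4, -134.7, 81.4]
tcp_rot: [179.9, 0.0, 84.0]
ft_force: [-0.7, -4.4, 5.1]
finger_gap: 12.7
grip_force: 88.7
```

Emit:
apply_moves(
  rows=[
    [0,0,-0.5,0,0,0],
    [0,0,0,0,0,0],
    [0,0,0,0,0,0],
    [0,0,0,0,0,0],
    [0,0,0,0,0,0],
  ],
  fingers=40,
)

```text
time: 19.12
tool_pos: [597.1, -134.2, 81.3]
tcp_rot: [-180.0, -0.0, 84.0]
ft_force: [0.2, 0.6, -0.3]
finger_gap: 40.5
grip_force: 0.0
```

Emit:
apply_moves(
  rows=[
    [0,0,-8,0,0,0],
    [0,0,-20,0,0,0],
    [0,0,-30,0,0,0],
    [0,0,-30,0,0,0],
    [0,0,-30,0,0,0],
  ],
)

```text
time: 19.75
tool_pos: [597.6, -134.4, 202.5]
tcp_rot: [179.9, 0.0, 84.0]
ft_force: [-0.3, -0.9, -0.5]
finger_gap: 40.1
grip_force: 0.0
```

Emit:
apply_moves(
  rows=[
    [0,0,0,0,0,0.18],
    [0,0,0,0,0,0.18],
    [0,0,0,0,0,0.18],
    [0,0,0,0,0,0.18],
    [0,0,0,0,0,0.18],
  ],
)

```text
time: 20.38
tool_pos: [597.6, -134.4, 201.5]
tcp_rot: [179.9, -0.1, 32.1]
ft_force: [1.0, 0.3, 1.2]
finger_gap: 39.8
grip_force: 0.0
```

Emit:
apply_moves(
  rows=[
    [0,0,0,0,0,0.18],
    [0,0,0,0,0,0.18],
    [0,0,0,0,0,0.18],
    [0,0,0,0,0,0.13],
    [0,0,0,0,0,0],
  ],
)

```text
time: 21.0
tool_pos: [597.6, -134.4, 201.2]
tcp_rot: [180.0, -0.1, -5.9]
ft_force: [0.3, 0.6, -0.4]
finger_gap: 40.0
grip_force: 0.0
```

```bash
python3 - <<'E'
from m import *
p,d=snap("scene"); cv2.imwrite("pics/s5.png",cv2.resize(cv2.cvtColor(p[200:320,200:360],cv2.COLOR_RGB2BGR),(800,600)))
for c in("scene","top"):
    p,d=snap(c); P,u,v=cloud(c,d)
    for n in ("clip","wedge"): print(c,n,[(np.array(r["xyz"]),round(r["confidence"],2)) for r in models.place_of(n,c)])
    B=box(P,590,615,-115,-70,141,152); rect(B,"tab")
E
python3 g.py 602 -90.5 165 -6
```

```text
scene clip [(array([602. , -90.7, 110.7]), 0.61), (array([ 596.1, -134.9,   92.6]), 0.42)]
scene wedge [(array([ 602. , -139.2,   69.8]), 0.68), (array([613.2, -21.2,  88. ]), 0.38)]
tab 53 c [600.1 -87.3] LxW 17.7 14.0 long-axis yaw-90: 75.73 z 146.4 med [601.  -86.7]
top clip [(array([602.6, -89.4, 113.8]), 0.44)]
top wedge [(array([ 595.9, -137.9,   65.2]), 0.81)]
tab 33 c [603.4 -89. ] LxW 18.0 9.4 long-axis yaw-90: 88.75 z 145.5 med [602.  -88.8]
t 21.35 pos [ 597.1 -134.3  199.5] rot [180.   -0.   -5.9] F [ 0.5  0.1 -0.1] gap 39.8 gf 0.0
tilt fix rotvec [ 0. -0.  0.] shift [  0.3 -44.   34.5]
```

View pics/s5.png

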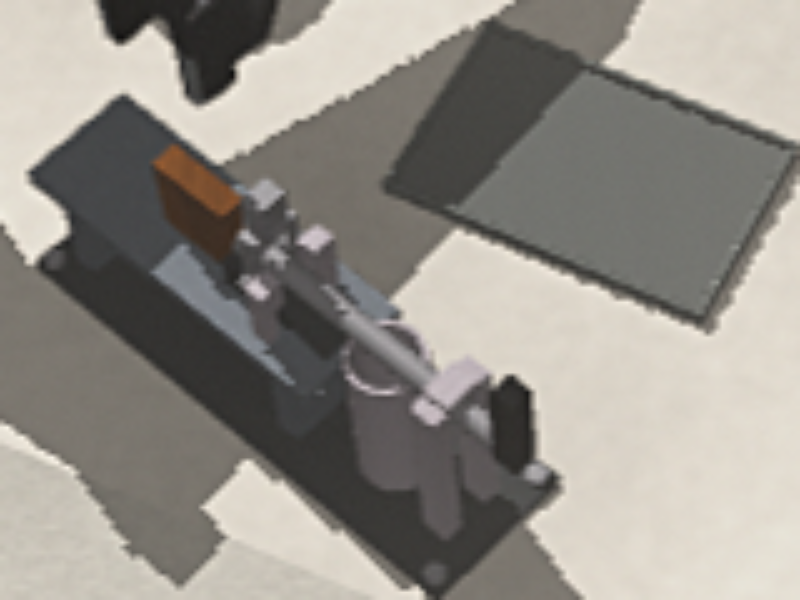

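Emit:
apply_moves(
  rows=[
    [0,-15,0,0,0,0],
    [0,-15,0,0,0,0],
    [0,-15,10,0,0,0],
    [0,0,15,0,0,0],
    [0,0,0,0,0,0],
  ],
)

```text
time: 21.98
tool_pos: [600.3, -89.0, 171.6]
tcp_rot: [-180.0, 0.2, -5.9]
ft_force: [-0.2, -0.2, -0.7]
finger_gap: 39.9
grip_force: 0.0
```

Emit:
apply_moves(
  rows=[
    [0,0,15,0,0,0],
    [0,0,15,0,0,0],
    [0,0,12,0,0,0],
    [0,0,8,0,0,0],
    [0,0,0,0,0,0],
  ],
)

```text
time: 22.6
tool_pos: [601.2, -89.4, 123.4]
tcp_rot: [-180.0, 0.1, -5.9]
ft_force: [-0.7, 0.7, -0.1]
finger_gap: 40.2
grip_force: 0.0
```

```bash
python3 g.py 602 -89.5 122 -6; python3 - <<'E'
from m import *
p,d=snap("scene"); cv2.imwrite("pics/s6.png",cv2.resize(cv2.cvtColor(p[200:320,200:360],cv2.COLOR_RGB2BGR),(800,600)))
E
```

```text
t 22.6 pos [601.2 -89.4 123.4] rot [-180.     0.1   -5.9] F [-0.7  0.7 -0.1] gap 40.2 gf 0.0
tilt fix rotvec [-0.  0.  0.] shift [ 0.8 -0.   1.4]
```

View pics/s6.png

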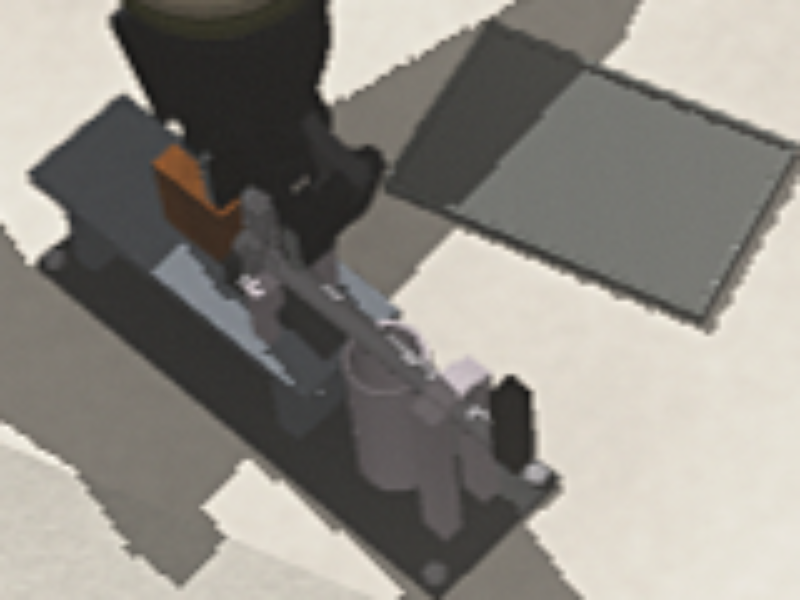

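Emit:
apply_moves(
  rows=[
    [0.8,0,0,0,0,0],
    [0,0,0,0,0,0],
    [0,0,0,0,0,0],
    [0,0,0,0,0,0],
    [0,0,0,0,0,0],
  ],
  fingers=3,
  grip_force=40,
)

```text
time: 23.28
tool_pos: [603.1, -90.2, 125.3]
tcp_rot: [180.0, -0.1, -5.9]
ft_force: [-0.5, -3.4, 6.1]
finger_gap: 11.4
grip_force: 41.0
```

Emit:
apply_moves(
  rows=[
    [0,0,0,0,0,0],
    [0,0,-1,0,0,0],
    [0,0,-2,0,0,0],
    [0,0,-3,0,0,0],
    [0,0,-4,0,0,0],
  ],
)

```text
time: 23.9
tool_pos: [601.4, -89.8, 132.6]
tcp_rot: [180.0, 0.2, -5.9]
ft_force: [0.8, -4.7, -2.4]
finger_gap: 11.1
grip_force: 40.9
```

Emit:
apply_moves(
  rows=[
    [0,0,-10,0,0,0],
    [0,0,-15,0,0,0],
    [0,0,-20,0,0,0],
    [0,0,-20,0,0,0],
    [0,0,-15,0,0,0],
  ],
)

```text
time: 24.52
tool_pos: [603.2, -89.6, 216.9]
tcp_rot: [180.0, -0.1, -5.9]
ft_force: [-0.1, 0.0, -0.5]
finger_gap: 10.9
grip_force: 40.0
```

Emit:
apply_moves(
  rows=[
    [-15,21,0,0,0,0],
    [-15,21,0,0,0,0],
    [-15,21,0,0,0,0],
    [-15,21,0,0,0,0],
    [-15,21,0,0,0,0],
  ],
)

```text
time: 25.15
tool_pos: [516.6, -186.9, 215.1]
tcp_rot: [180.0, -0.0, -5.9]
ft_force: [0.4, -0.6, 0.3]
finger_gap: 10.8
grip_force: 40.0
```

Emit:
apply_moves(
  rows=[
    [-15,21,0,0,0,0],
    [-15,21,0,0,0,0],
    [-15,21,0,0,0,0],
    [-15,21,0,0,0,0],
    [-15,21,0,0,0,0],
  ],
)

```text
time: 25.78
tool_pos: [431.2, -283.6, 215.2]
tcp_rot: [180.0, -0.0, -5.9]
ft_force: [-0.2, -0.5, -0.5]
finger_gap: 11.1
grip_force: 40.0
```

```bash
python3 - <<'E'
from m import *
p0,R0=pose()
p,d=snap("scene"); cv2.imwrite("pics/s7.png",cv2.resize(cv2.cvtColor(p[120:300,170:410],cv2.COLOR_RGB2BGR),(800,600)))
print([(np.array(r["xyz"])-p0,round(r["confidence"],2)) for r in models.place_of("clip","scene")])
P=cloud("scene",d)[0]; Q=R0.inv().apply(P-p0); B=box(Q,-30,30,-30,30,-20,70); print(np.percentile(B[:,2],[1,50,98,99.5]))
E
python3 g.py 430.5 -282 42 -6
```

```text
[(array([ -4.8,  -1.4, -13.9]), 0.69)]
[-19.4   9.9  35.3  36.5]
t 25.88 pos [ 430.5 -284.6  215.1] rot [179.9  -0.   -6. ] F [ 0.6  0.4 -0.2] gap 11.1 gf 39.9
tilt fix rotvec [ 0. -0. -0.] shift [ -0.3  -2.6 173.1]
```

View pics/s7.png

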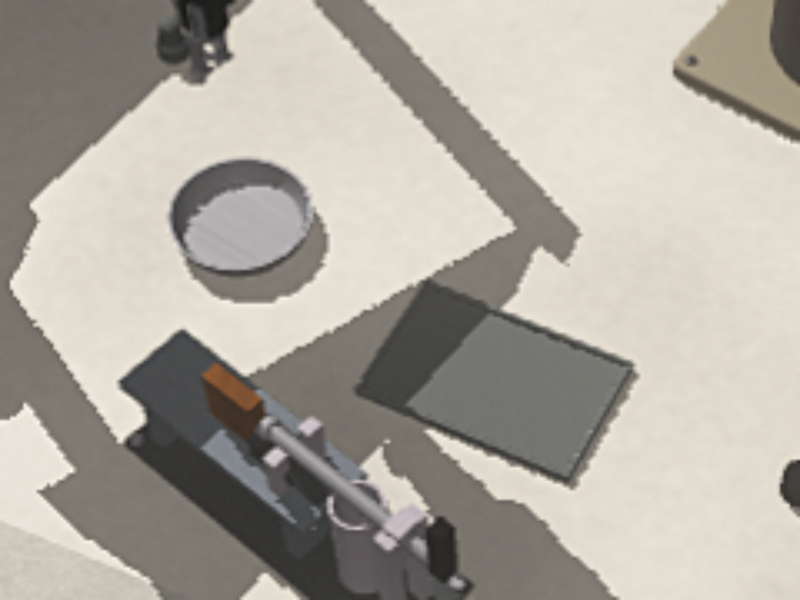

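Emit:
apply_moves(
  rows=[
    [0,-2,20,0,0,0],
    [0,0,25,0,0,0],
    [0,0,25,0,0,0],
    [0,0,25,0,0,0],
    [0,0,25,0,0,0],
  ],
)

```text
time: 26.5
tool_pos: [432.0, -279.4, 92.1]
tcp_rot: [-179.9, 0.1, -5.8]
ft_force: [0.3, 0.1, -0.7]
finger_gap: 11.5
grip_force: 40.0
```

Emit:
apply_moves(
  rows=[
    [0,0,25,0,0,0],
    [0,0,15,0,0,0],
    [0,0,7,0,0,0],
    [0,0,3,0,0,0],
    [0,0,2,0,0,0],
  ],
)

```text
time: 27.12
tool_pos: [432.5, -281.4, 43.0]
tcp_rot: [180.0, -0.1, -5.9]
ft_force: [-0.6, -0.7, -0.5]
finger_gap: 11.2
grip_force: 40.0
```

Emit:
apply_moves(
  rows=[
    [0,0,1,0,0,0],
    [0,0,0.5,0,0,0],
    [0,0,0,0,0,0],
    [0,0,0,0,0,0],
    [0,0,0,0,0,0],
  ],
)

```text
time: 27.75
tool_pos: [432.3, -281.4, 41.5]
tcp_rot: [180.0, -0.0, -5.9]
ft_force: [-0.2, 0.1, 4.8]
finger_gap: 10.9
grip_force: 40.6
```

Emit:
apply_moves(
  rows=[
    [0,0,-0.5,0,0,0],
    [0,0,0,0,0,0],
    [0,0,0,0,0,0],
    [0,0,-5,0,0,0],
    [0,0,-10,0,0,0],
  ],
  fingers=36,
)

```text
time: 28.38
tool_pos: [431.6, -280.8, 56.5]
tcp_rot: [-180.0, 0.0, -5.9]
ft_force: [-0.2, -0.2, -0.1]
finger_gap: 36.2
grip_force: 0.0
```

Emit:
apply_moves(
  rows=[
    [0,0,-25,0,0,0],
    [0,0,-30,0,0,0],
    [0,0,-30,0,0,0],
    [0,0,-30,0,0,0],
    [0,0,-20,0,0,0],
  ],
)

```text
time: 29.0
tool_pos: [432.5, -281.5, 194.2]
tcp_rot: [179.9, -0.1, -5.9]
ft_force: [0.8, 0.9, 0.1]
finger_gap: 35.9
grip_force: 0.0
```

```bash
python3 - <<'E'
from m import *
for c in("scene","top"):
    p,d=snap(c); P=cloud(c,d)[0]
    for n in ("clip","bolt_handle","cap0"): print(c,n,[(np.array(r["xyz"]),round(r["confidence"],2)) for r in models.place_of(n,c)])
    rect(box(P,540,680,20,120,135,152),"handletop")
    B=box(P,380,485,-335,-230,24,90); print(len(B), B.mean(0), B.min(0), B.max(0))
E
python3 g.py 617 52 190 -6
```

```text
scene clip [(array([ 428.2, -279.1,   27. ]), 0.72)]
scene bolt_handle [(array([620.6,  54.8, 137.1]), 0.77)]
scene cap0 [(array([380.9, 184.4,  -1.9]), 0.73)]
handletop 67 c [616.4  52.7] LxW 15.5 15.0 long-axis yaw-90: -87.16 z 144.9 med [617.1  54.2]
134 [ 432.5 -278.1   47.1] [ 395.9 -331.8   24.1] [ 480.1 -232.1   68.5]
top clip []
top bolt_handle [(array([378.5, 292.5,   0.3]), 0.68)]
top cap0 [(array([378. , 291.7,   1.5]), 0.63), (array([379.7, 181.3,  -0.2]), 0.45)]
handletop 42 c [617.6  52.1] LxW 13.7 13.5 long-axis yaw-90: -0.42 z 143.1 med [616.9  51.1]
1 [ 473.4 -249.9   24. ] [ 473.4 -249.9   24. ] [ 473.4 -249.9   24. ]
t 29.4 pos [ 431.3 -280.6  190.1] rot [-179.9    0.1   -5.9] F [-0.3  0.6  0.4] gap 36.1 gf 0.0
tilt fix rotvec [-0.  0.  0.] shift [ 149.9 -350.2    0.1]
```

Clip stands in the dish. On to the handle.

Emit:
apply_moves(
  rows=[
    [10,-23,0,0,0,0],
    [10,-23,0,0,0,0],
    [10,-23,0,0,0,0],
    [10,-23,0,0,0,0],
    [10,-23,0,0,0,0],
  ],
)

```text
time: 30.02
tool_pos: [493.4, -170.9, 190.4]
tcp_rot: [-180.0, 0.1, -5.9]
ft_force: [0.9, -0.9, 0.3]
finger_gap: 35.9
grip_force: 0.0
```

Emit:
apply_moves(
  rows=[
    [10,-24,0,0,0,0],
    [10,-24,0,0,0,0],
    [10,-24,0,0,0,0],
    [10,-24,0,0,0,0],
    [10,-24,0,0,0,0],
  ],
)

```text
time: 30.65
tool_pos: [555.4, -56.7, 190.3]
tcp_rot: [-180.0, 0.1, -5.9]
ft_force: [-0.3, -0.2, 0.2]
finger_gap: 36.2
grip_force: 0.0
```

Emit:
apply_moves(
  rows=[
    [10,-23,0,0,0,0],
    [10,-23,0,0,0,0],
    [10,-23,0,0,0,0],
    [10,-23,0,0,0,0],
    [10,-23,0,0,0,0],
  ],
)

```text
time: 31.28
tool_pos: [617.0, 52.4, 190.1]
tcp_rot: [180.0, 0.1, -5.9]
ft_force: [1.0, 0.1, 0.4]
finger_gap: 35.9
grip_force: 0.0
```

```bash
python3 g.py 617 52 118 -6
```

```text
t 31.27 pos [617.   52.4 190.1] rot [180.    0.1  -5.9] F [1.  0.1 0.4] gap 35.9 gf 0.0
tilt fix rotvec [0. 0. 0.] shift [ 0.1  0.4 72.1]
```

Emit:
apply_moves(
  rows=[
    [0,0,15,0,0,0],
    [0,0,20,0,0,0],
    [0,0,20,0,0,0],
    [0,0,12,0,0,0],
    [0,0,4,0,0,0],
  ],
)

```text
time: 31.9
tool_pos: [616.3, 51.2, 118.8]
tcp_rot: [180.0, 0.1, -5.9]
ft_force: [-0.2, -0.2, -0.1]
finger_gap: 36.0
grip_force: 0.0
```

Emit:
apply_moves(
  rows=[
    [0,0,0,0,0,0],
    [0,0,0,0,0,0],
    [0,0,0,0,0,0],
    [0,0,0,0,0,0],
    [0,0,0,0,0,0],
  ],
  fingers=4,
  grip_force=40,
)

```text
time: 32.52
tool_pos: [617.5, 51.5, 121.0]
tcp_rot: [180.0, -0.0, -5.9]
ft_force: [-2.0, -1.1, 1.4]
finger_gap: 13.3
grip_force: 41.6
```

Emit:
apply_moves(
  rows=[
    [0,-3,0,0,0,0],
    [0,-6,0,0,0,0],
    [0,-8,0,0,0,0],
    [0,-8,0,0,0,0],
    [0,-8,0,0,0,0],
  ],
)

```text
time: 33.15
tool_pos: [621.0, 85.4, 120.9]
tcp_rot: [-180.0, -0.1, -5.9]
ft_force: [-1.3, -1.3, 5.5]
finger_gap: 13.3
grip_force: 42.0
```

Moving well. 33 done; 82 left, feeling for the end stop.

Emit:
apply_moves(
  rows=[
    [0,-10,0,0,0,0],
    [0,-10,0,0,0,0],
    [0,-10,0,0,0,0],
    [0,-10,0,0,0,0],
    [0,-10,0,0,0,0],
  ],
)

```text
time: 33.78
tool_pos: [626.2, 135.2, 120.9]
tcp_rot: [-180.0, -0.1, -5.9]
ft_force: [-0.0, -0.6, 4.9]
finger_gap: 13.1
grip_force: 42.0
```

Emit:
apply_moves(
  rows=[
    [0,-10,0,0,0,0],
    [0,-8,0,0,0,0],
    [0,-6,0,0,0,0],
    [0,-4,0,0,0,0],
    [0,-2,0,0,0,0],
  ],
)

```text
time: 34.4
tool_pos: [629.3, 164.9, 121.0]
tcp_rot: [-180.0, -0.1, -5.9]
ft_force: [0.9, -1.2, 5.2]
finger_gap: 12.8
grip_force: 42.0
```

Emit:
apply_moves(
  rows=[
    [0,-1.5,0,0,0,0],
    [0,-1,0,0,0,0],
    [0,-0.5,0,0,0,0],
    [0,0,0,0,0,0],
    [0,0,0,0,0,0],
  ],
)

```text
time: 35.02
tool_pos: [629.3, 165.1, 120.9]
tcp_rot: [179.8, -0.0, -6.0]
ft_force: [-2.9, -12.7, 8.0]
finger_gap: 13.2
grip_force: 42.3
```

Emit:
apply_moves(
  rows=[
    [0,1.5,0,0,0,0],
    [0,0,0,0,0,0],
    [0,0,0,0,0,0],
    [0,0,-10,0,0,0],
    [0,0,-20,0,0,0],
  ],
  fingers=36,
)

```text
time: 35.65
tool_pos: [628.3, 165.6, 150.5]
tcp_rot: [180.0, 0.1, -5.9]
ft_force: [0.5, -0.6, -0.1]
finger_gap: 35.8
grip_force: 0.0
```

Emit:
apply_moves(
  rows=[
    [0,0,-25,0,0,0],
    [0,0,-25,0,0,-0.17],
    [0,0,0,0,0,-0.18],
    [0,0,0,0,0,-0.18],
    [0,0,0,0,0,-0.18],
  ],
  fingers=50,
)

```text
time: 36.28
tool_pos: [629.6, 165.7, 202.7]
tcp_rot: [179.9, -0.1, 35.1]
ft_force: [0.3, 0.0, -0.5]
finger_gap: 50.2
grip_force: 0.0
```

Emit:
apply_moves(
  rows=[
    [0,0,0,0,0,-0.18],
    [0,0,0,0,0,-0.18],
    [0,0,0,0,0,-0.18],
    [0,0,0,0,0,-0.18],
    [0,0,0,0,0,-0.14],
  ],
)

```text
time: 36.9
tool_pos: [629.6, 165.7, 202.6]
tcp_rot: [179.9, -0.0, 84.3]
ft_force: [0.7, 0.7, 0.0]
finger_gap: 50.1
grip_force: 0.0
```

```bash
python3 - <<'E'
from m import *
for c in("scene","top"):
    p,d=snap(c,"b_"+c); P=cloud(c,d)[0]
    for n in ("bolt_handle","tube_mouth","cap0"): print(c,n,[(np.array(r["xyz"]),round(r["confidence"],2)) for r in models.place_of(n,c)])
    rect(box(P,340,430,140,240,13,25),"capA"); rect(box(P,330,430,245,340,13,25),"capB")
    rect(box(P,585,635,-45,0,84,96),"mouth")
E
python3 g.py 379 290 60 84
```

```text
scene bolt_handle [(array([629.4, 169.3, 135.8]), 0.55), (array([383.9, 184.4,  -0.8]), 0.21)]
scene tube_mouth [(array([612. , -22.3,  92.2]), 0.94)]
scene cap0 [(array([385. , 180.4,  -0.8]), 0.59)]
capA 115 c [382.6 182.6] LxW 29.2 25.9 long-axis yaw-90: 79.64 z 20.1 med [384.5 183.3]
capB 120 c [379.4 290.5] LxW 28.3 26.5 long-axis yaw-90: -58.02 z 20.4 med [380.  290.4]
mouth 105 c [607.9 -20.6] LxW 38.4 36.0 long-axis yaw-90: -51.47 z 89.5 med [607.3 -20.7]
top bolt_handle [(array([388.4, 410.3,  -0.2]), 0.4)]
top tube_mouth [(array([609.8, -24.6,  91.2]), 0.71)]
top cap0 [(array([601.7, -92.3,  71.7]), 0.62)]
capA 0 c [0. 0.] LxW 0.0 0.0 long-axis yaw-90: -90.0 z nan med [nan nan]
capB 0 c [0. 0.] LxW 0.0 0.0 long-axis yaw-90: -90.0 z nan med [nan nan]
mouth 60 c [609.6 -22.3] LxW 36.1 36.0 long-axis yaw-90: 85.46 z 88.9 med [610.3 -23.2]
t 37.3 pos [629.  165.6 200.7] rot [180.  -0.  84.] F [-0.2 -0.5  0.8] gap 50.3 gf 0.0
tilt fix rotvec [ 0. -0. -0.] shift [  97.6 -261.7  140.7]
  return _methods._mean(a, axis=axis, dtype=dtype,
  ret = ret.dtype.type(ret / rcount)
  ret = um.true_divide(
```

View pics/b_top.png

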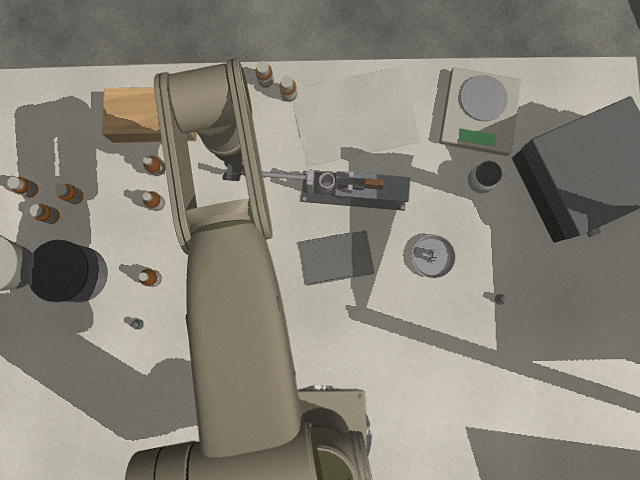

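Emit:
apply_moves(
  rows=[
    [-1,-24,0,0,0,0],
    [-1,-24,10,0,0,0],
    [-1,-25,17,0,0,0],
    [-1,-25,17,0,0,0],
    [-1,-25,17,0,0,0],
  ],
)

```text
time: 37.92
tool_pos: [505.3, 173.4, 139.0]
tcp_rot: [180.0, -0.0, 84.0]
ft_force: [-0.1, -0.4, -0.3]
finger_gap: 50.2
grip_force: 0.0
```

Emit:
apply_moves(
  rows=[
    [-1,-25,17,0,0,0],
    [-1,-25,17,0,0,0],
    [-1,-25,17,0,0,0],
    [-1,-24,14,0,0,0],
    [0,-24,14,0,0,0],
  ],
)

```text
time: 38.55
tool_pos: [382.7, 182.1, 60.1]
tcp_rot: [180.0, -0.0, 84.0]
ft_force: [-0.2, -1.3, 0.4]
finger_gap: 49.9
grip_force: 0.0
```

```bash
python3 - <<'E'
from m import *
from scipy import ndimage
for c in("scene","top"):
    p,d=snap(c,"c_"+c); P,u,v=cloud(c,d)
    m=np.zeros(d.shape,bool); k=(P[:,2]>13)&(P[:,2]<25)&(np.hypot(P[:,0],P[:,1])<900)&(P[:,0]>150); m[v[k],u[k]]=1
    L,n=ndimage.label(m)
    for i in range(1,n+1):
        q=P[L[v,u]==i]
        if 40<len(q)<250: 
            e=np.ptp(q[:,:2],axis=0)
            if max(e)<42: print(c,len(q),q.mean(0),e)
    print([(np.array(r["xyz"]),round(r["confidence"],2)) for r in models.place_of("cap0",c)])
E
python3 g.py 383.3 182 6 84
```

```text
scene 84 [385.  185.6  19.9] [29.  25.1]
scene 118 [379.6 290.9  20. ] [29.4 27.1]
scene 57 [279.5 448.8  18.4] [22.3 24.6]
scene 43 [402.8 410.4  19.4] [15.4 33.8]
scene 45 [595.1 410.4  19.2] [13.  36.7]
scene 67 [564.6 674.   19.3] [22.6 38. ]
[(array([380.7, 287.5,  -1.7]), 0.66), (array([387.8, 185. ,   2.5]), 0.48)]
top 42 [ 462.5 -320.5   17.6] [38.5 30.3]
[]
t 38.75 pos [383.8 182.2  60.9] rot [180.  -0.  84.] F [1.2 0.4 0.2] gap 49.7 gf 0.0
tilt fix rotvec [ 0. -0.  0.] shift [-0.3 -0.5 54.9]
```

Emit:
apply_moves(
  rows=[
    [0,0,15,0,0,0],
    [0,0,15,0,0,0],
    [0,0,14,0,0,0],
    [0,0,8,0,0,0],
    [0,0,2,0,0,0],
  ],
)

```text
time: 39.38
tool_pos: [382.8, 181.9, 5.5]
tcp_rot: [-179.9, 0.0, 84.0]
ft_force: [0.9, 1.1, 0.3]
finger_gap: 49.8
grip_force: 0.0
```

Emit:
apply_moves(
  rows=[
    [0,0,0,0,0,0],
    [0,0,0,0,0,0],
    [0,0,0,0,0,0],
    [0,0,0,0,0,0],
    [0,0,0,0,0,0],
  ],
  fingers=15,
  grip_force=25,
)

```text
time: 40.0
tool_pos: [383.7, 182.3, 6.8]
tcp_rot: [180.0, -0.0, 84.0]
ft_force: [-0.7, -0.5, 4.8]
finger_gap: 26.6
grip_force: 24.8
```

Emit:
apply_moves(
  rows=[
    [0,0,0,0,0,0],
    [0,0,-5,0,0,0],
    [0,0,-15,0,0,0],
    [0,0,-25,0,0,0],
    [0,0,-25,0,0,0],
  ],
)

```text
time: 40.62
tool_pos: [383.3, 182.1, 77.9]
tcp_rot: [180.0, -0.0, 84.0]
ft_force: [-0.1, 0.7, 0.4]
finger_gap: 26.9
grip_force: 24.7
```

Emit:
apply_moves(
  rows=[
    [0,0,-25,0,0,0],
    [0,0,-25,0,0,0],
    [0,0,-20,0,0,0],
    [0,0,-5,0,0,0],
    [0,0,0,0,0,0],
  ],
)

```text
time: 41.25
tool_pos: [383.4, 182.1, 151.6]
tcp_rot: [180.0, -0.0, 84.0]
ft_force: [0.6, -0.6, -0.1]
finger_gap: 26.6
grip_force: 24.7
```

```bash
python3 - <<'E'
from m import *
p0,R0=pose()
p,d=snap("scene"); cv2.imwrite("pics/s8.png",cv2.resize(cv2.cvtColor(p[170:320,330:530],cv2.COLOR_RGB2BGR),(800,600)))
r=models.cut_out("cap0","scene"); P=cloud("scene",d)[0]
for q in r:
    B=R0.inv().apply(cloud("scene",d,q["pixels"])[0]-p0); print(q["confidence"],len(B),np.median(B,0),np.percentile(B,2,0),np.percentile(B,98,0))
E
python3 g.py 609.2 -22.2 150 84
```

```text
0.67 482 [-35.4 246.3  47.2] [-128.9  238.6    3.5] [ 17.  251.2  55. ]
0.52 38 [ 11.2  -0.8 -11.1] [  4.6 -11.7 -16.3] [14.2  6.   2.6]
0.47 149 [108.1 -11.5 132. ] [ 95.6 -25.9 126.1] [120.4  -3.  149.8]
t 41.35 pos [382.8 181.9 150.5] rot [-179.9    0.    84. ] F [ 0.2 -0.3 -0.3] gap 26.7 gf 24.7
tilt fix rotvec [-0.  0.  0.] shift [-179.3  246.5    0.5]
```

View pics/s8.png

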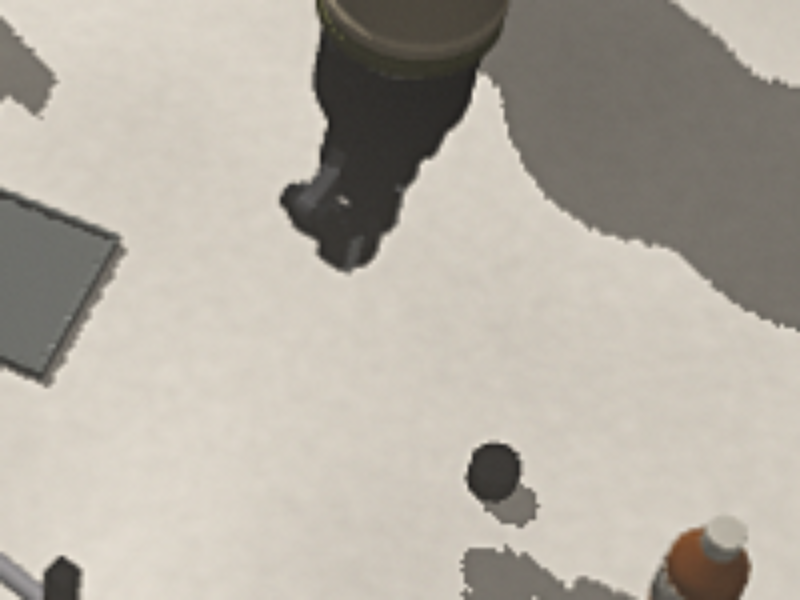

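Emit:
apply_moves(
  rows=[
    [-15,20.5,0,0,0,0],
    [-15,20.5,0,0,0,0],
    [-15,20.5,0,0,0,0],
    [-15,20.5,0,0,0,0],
    [-15,20.5,0,0,0,0],
  ],
)

```text
time: 41.98
tool_pos: [477.3, 96.2, 150.1]
tcp_rot: [-179.9, 0.0, 84.0]
ft_force: [-0.1, -1.0, 0.0]
finger_gap: 26.9
grip_force: 24.7
```

Emit:
apply_moves(
  rows=[
    [-15,20.5,0,0,0,0],
    [-15,20.5,0,0,0,0],
    [-15,20.5,0,0,0,0],
    [-15,20.5,0,0,0,0],
    [-15,20.5,0,0,0,0],
  ],
)

```text
time: 42.6
tool_pos: [571.4, 11.1, 149.8]
tcp_rot: [-179.9, 0.0, 84.0]
ft_force: [1.2, -0.3, -0.3]
finger_gap: 26.9
grip_force: 24.7
```

Emit:
apply_moves(
  rows=[
    [-15,20.5,5,0,0,0],
    [-14,20.5,10,0,0,0],
    [0,0,15,0,0,0],
    [0,0,10,0,0,0],
    [0,0,4,0,0,0],
  ],
)

```text
time: 43.22
tool_pos: [608.0, -20.7, 105.7]
tcp_rot: [-179.8, -0.0, 84.1]
ft_force: [0.1, 0.1, -0.0]
finger_gap: 26.5
grip_force: 24.7
```

```bash
python3 g.py 609.3 -22.7 100 84;  python3 - <<'E'
from m import *
p0,R0=pose()
p,d=snap("scene"); cv2.imwrite("pics/s9.png",cv2.resize(cv2.cvtColor(p[210:330,210:370],cv2.COLOR_RGB2BGR),(800,600),interpolation=cv2.INTER_CUBIC))
E
```

```text
t 43.23 pos [608.  -20.7 105.7] rot [-179.8   -0.    84.1] F [ 0.1  0.1 -0. ] gap 26.5 gf 24.7
tilt fix rotvec [-0. -0.  0.] shift [-1.8  1.5  5.7]
```

View pics/s9.png

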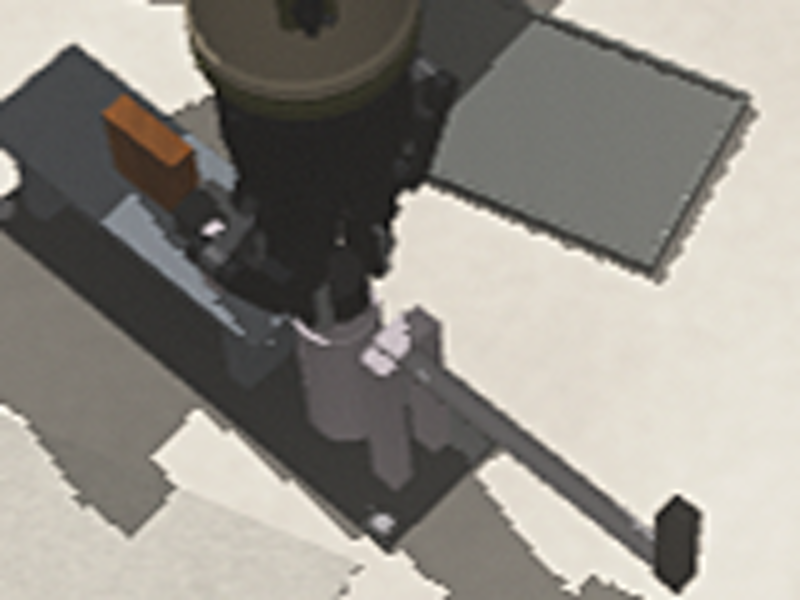

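Emit:
apply_moves(
  rows=[
    [-0.8,0.5,3,0,0,0],
    [0,0,3,0,0,0],
    [0,0,0,0,0,0],
    [0,0,0,0,0,0],
    [0,0,0,0,0,0],
  ],
)

```text
time: 43.9
tool_pos: [610.0, -22.3, 101.6]
tcp_rot: [180.0, 0.0, 84.0]
ft_force: [-0.3, -0.5, -0.5]
finger_gap: 26.5
grip_force: 24.7
```

Emit:
apply_moves(
  rows=[
    [-0.4,-0.5,2,0,0,0],
    [0,0,1.5,0,0,0],
    [0,0,1,0,0,0],
    [0,0,0,0,0,0],
    [0,0,0,0,0,0],
  ],
)

```text
time: 44.52
tool_pos: [609.4, -22.6, 96.9]
tcp_rot: [180.0, -0.0, 84.0]
ft_force: [0.2, 0.5, -0.7]
finger_gap: 26.7
grip_force: 24.7
```

Emit:
apply_moves(
  rows=[
    [0,0,1,0,0,0],
    [0,0,1,0,0,0],
    [0,0,1,0,0,0],
    [0,0,0,0,0,0],
    [0,0,0,0,0,0],
  ],
)

```text
time: 45.15
tool_pos: [609.3, -22.6, 93.9]
tcp_rot: [-180.0, 0.0, 84.0]
ft_force: [0.6, -0.6, 0.3]
finger_gap: 27.0
grip_force: 24.7
```

Emit:
apply_moves(
  rows=[
    [0,0,1,0,0,0],
    [0,0,0.5,0,0,0],
    [0,0,0,0,0,0],
    [0,0,0,0,0,0],
    [0,0,0,0,0,0],
  ],
)

```text
time: 45.78
tool_pos: [609.4, -22.7, 92.4]
tcp_rot: [180.0, 0.0, 84.0]
ft_force: [-0.2, -0.4, 0.4]
finger_gap: 26.8
grip_force: 24.7
```

Emit:
apply_moves(
  rows=[
    [0,0,0,0,0,0],
    [0,0,0,0,0,0],
    [0,0,0,0,0,0],
    [0,0,-5,0,0,0],
    [0,0,-15,0,0,0],
  ],
  fingers=50,
)

```text
time: 46.4
tool_pos: [608.6, -22.5, 112.2]
tcp_rot: [-179.9, -0.0, 84.0]
ft_force: [0.4, 0.8, -0.3]
finger_gap: 49.7
grip_force: 0.0
```

Emit:
apply_moves(
  rows=[
    [0,0,-20,0,0,0],
    [0,0,-20,0,0,0],
    [20,-18,0,0,0,0],
    [24,-22,0,0,0,0],
    [24,-22,0,0,0,0],
  ],
)

```text
time: 47.02
tool_pos: [554.8, 52.0, 154.2]
tcp_rot: [179.9, -0.0, 84.0]
ft_force: [0.1, 0.1, -0.5]
finger_gap: 50.0
grip_force: 0.0
```

Emit:
apply_moves(
  rows=[
    [24,-22,0,0,0,0],
    [24,-22,0,0,0,0],
    [24,-22,0,0,0,0],
    [24,-22,0,0,0,0],
    [24,-22,0,0,0,0],
  ],
)

```text
time: 47.65
tool_pos: [457.7, 183.2, 154.2]
tcp_rot: [179.9, -0.1, 84.0]
ft_force: [-0.0, 0.8, -0.8]
finger_gap: 50.2
grip_force: 0.0
```

```bash
python3 - <<'E'
from m import *
for c in("scene","top"):
    p,d=snap(c); P,u,v=cloud(c,d)
    print(c,[(np.array(r["xyz"]),round(r["confidence"],2)) for r in models.place_of("cap0",c)])
    rect(box(P,330,430,235,345,13,25),"capB")
    B=P[np.hypot(P[:,0]-609.3,P[:,1]+22.7)<11]; print("in tube z", np.percentile(B[:,2],[2,25,50,75]))
E
python3 g.py 379.4 290 60 84
```

```text
scene [(array([381.3, 289. ,   1.2]), 0.48), (array([601.3, -88. , 100.3]), 0.3)]
capB 116 c [378.9 290.2] LxW 28.2 26.3 long-axis yaw-90: -61.1 z 20.7 med [380.5 290.5]
t 47.75 pos [456.8 184.4 154. ] rot [179.9  -0.1  84.2] F [-0.4 -0.3  0.6] gap 50.2 gf 0.0
tilt fix rotvec [ 0. -0.  0.] shift [ 96.9 -88.   94. ]Traceback (most recent call last):
  File "<stdin>", line 6, in <module>
    return _quantile_unchecked(
        a, q, axis, out, overwrite_input, method, keepdims, weights)
    return _ureduce(a,
                    func=_quantile_ureduce_func,
    ...<5 lines>...
                    overwrite_input=overwrite_input,
                    method=method)
    r = func(a, **kwargs)
    result = _quantile(arr,
                       quantiles=q,
    ...<2 lines>...
                       out=out,
                       weights=wgt)
    slices_having_nans = np.isnan(arr[-1, ...])
                                  ~~~^^^^^^^^^
IndexError: index -1 is out of bounds for axis 0 with size 0
```

Emit:
apply_moves(
  rows=[
    [20,-18,10,0,0,0],
    [20,-18,20,0,0,0],
    [20,-18,20,0,0,0],
    [20,-18,22,0,0,0],
    [17,-16,22,0,0,0],
  ],
)

```text
time: 48.38
tool_pos: [381.0, 288.6, 59.1]
tcp_rot: [179.9, -0.1, 84.0]
ft_force: [0.4, 0.3, 0.9]
finger_gap: 49.6
grip_force: 0.0
```

```bash
python3 g.py 379.2 290 6 84; python3 - <<'E'
from m import *
p,d=snap("scene"); P=cloud("scene",d)[0]; rect(box(P,330,430,235,345,13,25),"capB")
p,d=snap("top"); P=cloud("top",d)[0]; B=P[np.hypot(P[:,0]-609.3,P[:,1]+22.7)<12]; print("in tube",len(B), np.sort(B[:,2])[::5])
E
```

```text
t 48.38 pos [381.  288.6  59.1] rot [179.9  -0.1  84. ] F [0.4 0.3 0.9] gap 49.6 gf 0.0
tilt fix rotvec [ 0. -0.  0.] shift [ 1.2 -1.9 53.1]
capB 68 c [380.2 294.2] LxW 27.1 18.9 long-axis yaw-90: 59.0 z 20.4 med [382.4 295.7]
in tube 29 [18.5 21.1 23.1 23.6 24.7 26.3]
```

Emit:
apply_moves(
  rows=[
    [0.4,-0.5,15,0,0,0],
    [0,0,15,0,0,0],
    [0,0,14,0,0,0],
    [0,0,7,0,0,0],
    [0,0,2,0,0,0],
  ],
)

```text
time: 49.1
tool_pos: [379.6, 287.9, 4.7]
tcp_rot: [-179.9, 0.0, 84.0]
ft_force: [-0.3, 0.6, -0.3]
finger_gap: 50.0
grip_force: 0.0
```

```bash
python3 g.py 379.2 290 6 84
```

```text
t 49.1 pos [379.6 287.9   4.7] rot [-179.9    0.    84. ] F [-0.3  0.6 -0.3] gap 50.0 gf 0.0
tilt fix rotvec [-0.  0.  0.] shift [ 2.1 -0.6 -1.3]
```

Emit:
apply_moves(
  rows=[
    [1.8,-0.5,-1.3,0,0,0],
    [0,0,0,0,0,0],
    [0,0,0,0,0,0],
    [0,0,0,0,0,0],
    [0,0,0,0,0,0],
  ],
)

```text
time: 49.72
tool_pos: [379.6, 290.1, 6.8]
tcp_rot: [180.0, -0.0, 84.0]
ft_force: [-0.1, 0.2, 0.4]
finger_gap: 49.7
grip_force: 0.0
```

Emit:
apply_moves(
  rows=[
    [0,0,0,0,0,0],
    [0,0,0,0,0,0],
    [0,0,0,0,0,0],
    [0,0,0,0,0,0],
    [0,0,0,0,0,0],
  ],
  fingers=15,
  grip_force=25,
)

```text
time: 50.35
tool_pos: [379.7, 290.1, 6.8]
tcp_rot: [180.0, -0.0, 84.0]
ft_force: [0.3, -0.6, 3.0]
finger_gap: 26.5
grip_force: 24.8
```

Emit:
apply_moves(
  rows=[
    [0,0,0,0,0,0],
    [0,0,-5,0,0,0],
    [0,0,-15,0,0,0],
    [0,0,-25,0,0,0],
    [0,0,-25,0,0,0],
  ],
)

```text
time: 50.98
tool_pos: [379.6, 290.1, 78.3]
tcp_rot: [180.0, -0.0, 84.0]
ft_force: [0.3, -0.9, 0.2]
finger_gap: 27.1
grip_force: 24.6
```

Emit:
apply_moves(
  rows=[
    [0,0,-25,0,0,0],
    [0,0,-25,0,0,0],
    [0,0,-20,0,0,0],
    [0,0,-5,0,0,0],
    [0,0,0,0,0,0],
  ],
)

```text
time: 51.6
tool_pos: [379.6, 290.2, 152.0]
tcp_rot: [180.0, -0.0, 84.0]
ft_force: [-0.7, -0.2, -0.3]
finger_gap: 26.7
grip_force: 24.6
```

```bash
python3 g.py 609.3 -22.7 150 84
```

```text
t 51.6 pos [379.6 290.2 152. ] rot [180.  -0.  84.] F [-0.7 -0.2 -0.3] gap 26.7 gf 24.6
tilt fix rotvec [ 0. -0.  0.] shift [-287.2  261.1    2. ]
```

Emit:
apply_moves(
  rows=[
    [-22,20,0,0,0,0],
    [-22,20,0,0,0,0],
    [-22,20,0,0,0,0],
    [-22,20,0,0,0,0],
    [-22,20,0,0,0,0],
  ],
)

```text
time: 52.22
tool_pos: [467.3, 169.3, 150.3]
tcp_rot: [-179.9, 0.0, 84.0]
ft_force: [0.8, 1.0, 0.4]
finger_gap: 26.9
grip_force: 24.7
```

Emit:
apply_moves(
  rows=[
    [-22,20,0,0,0,0],
    [-22,20,0,0,0,0],
    [-22,20,0,0,0,0],
    [-22,20,0,0,0,0],
    [-22,20,0,0,0,0],
  ],
)

```text
time: 52.85
tool_pos: [555.2, 49.7, 150.1]
tcp_rot: [-179.9, 0.0, 84.0]
ft_force: [0.5, 0.6, -0.5]
finger_gap: 26.9
grip_force: 24.7
```

Emit:
apply_moves(
  rows=[
    [-22,20,0,0,0,0],
    [-22,20,0,0,0,0],
    [-22,20,0,0,0,0],
    [-1.2,1.1,15,0,0,0],
    [0,0,20,0,0,0],
  ],
)

```text
time: 53.48
tool_pos: [608.7, -22.3, 114.7]
tcp_rot: [-179.9, -0.0, 84.0]
ft_force: [0.2, 0.3, -1.2]
finger_gap: 26.7
grip_force: 24.7
```

Emit:
apply_moves(
  rows=[
    [0,0,12,0,0,0],
    [0,0,3,0,0,0],
    [0,0,0,0,0,0],
    [0,0,0,0,0,0],
    [0,0,0,0,0,0],
  ],
)

```text
time: 54.1
tool_pos: [610.0, -22.7, 102.5]
tcp_rot: [179.9, 0.0, 84.0]
ft_force: [0.0, 0.5, -0.9]
finger_gap: 26.6
grip_force: 24.7
```

```bash
python3 g.py 609.3 -22.7 92.5 84
```

```text
t 54.1 pos [610.  -22.7 102.5] rot [179.9   0.   84. ] F [ 0.   0.5 -0.9] gap 26.6 gf 24.7
tilt fix rotvec [0. 0. 0.] shift [-0.1 -0.6 10. ]
```

Emit:
apply_moves(
  rows=[
    [0,-0.5,3,0,0,0],
    [0,0,2,0,0,0],
    [0,0,1,0,0,0],
    [0,0,0,0,0,0],
    [0,0,0,0,0,0],
  ],
)

```text
time: 54.72
tool_pos: [609.0, -22.6, 95.7]
tcp_rot: [180.0, -0.0, 84.0]
ft_force: [-0.2, 0.4, -0.7]
finger_gap: 26.5
grip_force: 24.7
```

Emit:
apply_moves(
  rows=[
    [0,0,1,0,0,0],
    [0,0,1,0,0,0],
    [0,0,1,0,0,0],
    [0,0,1,0,0,0],
    [0,0,0,0,0,0],
  ],
)

```text
time: 55.35
tool_pos: [608.8, -22.6, 91.5]
tcp_rot: [-180.0, 0.0, 84.0]
ft_force: [0.1, 0.0, -0.2]
finger_gap: 26.8
grip_force: 24.7
```

Emit:
apply_moves(
  rows=[
    [0,0,0,0,0,0],
    [0,0,0,0,0,0],
    [0,0,0,0,0,0],
    [0,0,-5,0,0,0],
    [0,0,-15,0,0,0],
  ],
  fingers=50,
)

```text
time: 55.98
tool_pos: [608.2, -22.5, 111.5]
tcp_rot: [-179.9, -0.0, 84.0]
ft_force: [-0.3, 0.6, 0.4]
finger_gap: 49.6
grip_force: 0.0
```

Emit:
apply_moves(
  rows=[
    [0,0,-20,0,0,0],
    [0,0,-30,0,0,0],
    [0,0,-28,0,0,0],
    [0,0,0,0,0,0.18],
    [0,0,0,0,0,0.18],
  ],
)

```text
time: 56.6
tool_pos: [609.9, -22.7, 192.6]
tcp_rot: [179.8, -0.1, 63.1]
ft_force: [0.6, -0.9, -0.9]
finger_gap: 49.7
grip_force: 0.0
```

Emit:
apply_moves(
  rows=[
    [0,0,0,0,0,0.18],
    [0,0,0,0,0,0.18],
    [0,0,0,0,0,0.18],
    [0,0,0,0,0,0.18],
    [0,0,0,0,0,0.18],
  ],
  fingers=36,
)

```text
time: 57.22
tool_pos: [609.5, -22.7, 191.8]
tcp_rot: [180.0, -0.1, 11.5]
ft_force: [-0.2, 0.3, -0.4]
finger_gap: 35.8
grip_force: 0.0
```

Emit:
apply_moves(
  rows=[
    [0,0,0,0,0,0.18],
    [0,0,0,0,0,0.13],
    [0,-20,0,0,0,0],
    [0,-24,0,0,0,0],
    [0,-24,0,0,0,0],
  ],
)

```text
time: 57.85
tool_pos: [616.3, 46.9, 190.9]
tcp_rot: [-180.0, -0.1, -5.7]
ft_force: [-0.1, 0.1, -0.4]
finger_gap: 35.6
grip_force: 0.0
```

Emit:
apply_moves(
  rows=[
    [0,-24,0,0,0,0],
    [0,-24,0,0,0,0],
    [0,-24,0,0,0,0],
    [0,-24,0,0,0,0],
    [0,-24,0,0,0,0],
  ],
)

```text
time: 58.48
tool_pos: [628.4, 166.1, 189.9]
tcp_rot: [-180.0, -0.0, -5.9]
ft_force: [1.2, 0.6, 0.3]
finger_gap: 35.8
grip_force: 0.0
```

```bash
python3 g.py 629.2 165.2 118.5 -6; python3 - <<'E'
from m import *
from scipy import ndimage
p,d=snap("top","e_top"); P=cloud("top",d)[0]; B=P[np.hypot(P[:,0]-609.3,P[:,1]+22.7)<12]; print("in tube",len(B), np.sort(B[:,2])[::5])
p,d=snap("scene","e_scene"); P,u,v=cloud("scene",d)
print([(np.array(r["xyz"]),round(r["confidence"],2)) for r in models.place_of("cap0","scene")])
rect(box(P,590,670,130,200,135,150),"handle")
E
```

```text
t 58.48 pos [628.4 166.1 189.9] rot [-180.    -0.    -5.9] F [1.2 0.6 0.3] gap 35.8 gf 0.0
tilt fix rotvec [-0. -0.  0.] shift [ 0.9  0.8 71.4]
in tube 48 [37.5 39.6 41.2 42.6 43.2 44.2 44.8 45.3 46.5 47.1]
[(array([ 601.3, -138.2,   69.9]), 0.44)]
handle 65 c [628.2 167.1] LxW 15.5 14.1 long-axis yaw-90: 78.31 z 145.1 med [629.2 168.1]
```

View pics/e_scene.png

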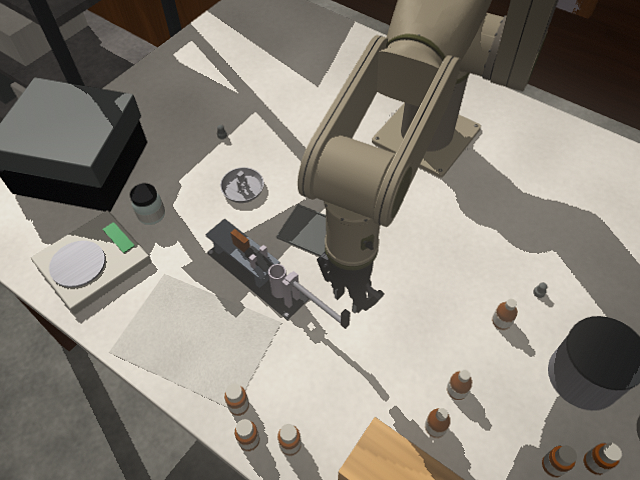

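Emit:
apply_moves(
  rows=[
    [0.8,0.5,15,0,0,0],
    [0,0,20,0,0,0],
    [0,0,20,0,0,0],
    [0,0,12,0,0,0],
    [0,0,4,0,0,0],
  ],
)

```text
time: 59.25
tool_pos: [628.2, 163.4, 116.9]
tcp_rot: [180.0, 0.1, -5.9]
ft_force: [-0.3, -0.0, -0.7]
finger_gap: 36.1
grip_force: 0.0
```

Emit:
apply_moves(
  rows=[
    [0,0,0,0,0,0],
    [0,0,0,0,0,0],
    [0,0,0,0,0,0],
    [0,0,0,0,0,0],
    [0,0,0,0,0,0],
  ],
  fingers=4,
  grip_force=40,
)

```text
time: 59.88
tool_pos: [629.3, 163.9, 119.2]
tcp_rot: [-180.0, -0.0, -5.9]
ft_force: [0.2, 0.8, 0.6]
finger_gap: 13.3
grip_force: 41.7
```

Emit:
apply_moves(
  rows=[
    [0,4,0,0,0,0],
    [0,8,0,0,0,0],
    [0,10,0,0,0,0],
    [0,10,0,0,0,0],
    [0,10,0,0,0,0],
  ],
)

```text
time: 60.5
tool_pos: [624.9, 121.2, 119.2]
tcp_rot: [-180.0, -0.0, -5.9]
ft_force: [-0.5, 2.0, 5.8]
finger_gap: 13.3
grip_force: 42.2
```

Emit:
apply_moves(
  rows=[
    [0,10,0,0,0,0],
    [0,10,0,0,0,0],
    [0,10,0,0,0,0],
    [0,10,0,0,0,0],
    [0,10,0,0,0,0],
  ],
)

```text
time: 61.12
tool_pos: [619.7, 71.4, 119.2]
tcp_rot: [-180.0, -0.0, -5.9]
ft_force: [0.3, 1.7, 5.0]
finger_gap: 13.2
grip_force: 42.2
```

Emit:
apply_moves(
  rows=[
    [0,8,0,0,0,0],
    [0,5,0,0,0,0],
    [0,4,0,0,0,0],
    [0,3,0,0,0,0],
    [0,1,0,0,0,0],
  ],
)

```text
time: 61.75
tool_pos: [617.6, 50.6, 119.2]
tcp_rot: [-180.0, -0.0, -5.9]
ft_force: [0.9, 2.3, 5.5]
finger_gap: 13.2
grip_force: 42.3
```

Emit:
apply_moves(
  rows=[
    [0,0.5,0,0,0,0],
    [0,0.5,0,0,0,0],
    [0,0.5,0,0,0,0],
    [0,0,0,0,0,0],
    [0,0,0,0,0,0],
  ],
)

```text
time: 62.38
tool_pos: [617.6, 50.5, 119.2]
tcp_rot: [-179.9, -0.1, -5.9]
ft_force: [1.6, 6.0, 4.8]
finger_gap: 13.1
grip_force: 42.2
```

Emit:
apply_moves(
  rows=[
    [0,0.6,0,0,0,0],
    [0,0,0,0,0,0],
    [0,0,0,0,0,0],
    [0,0,0,0,0,0],
    [0,-1.5,0,0,0,0],
  ],
)

```text
time: 63.0
tool_pos: [617.6, 50.6, 119.2]
tcp_rot: [-180.0, -0.0, -5.9]
ft_force: [-0.1, -0.7, 5.8]
finger_gap: 13.1
grip_force: 42.3
```

Emit:
apply_moves(
  rows=[
    [0,0,0,0,0,0],
    [0,0,0,0,0,0],
    [0,0,0,0,0,0],
    [0,0,-10,0,0,0],
    [0,0,-20,0,0,0],
  ],
  fingers=36,
)

```text
time: 63.62
tool_pos: [616.7, 50.8, 148.9]
tcp_rot: [180.0, 0.1, -5.9]
ft_force: [0.3, 0.1, -0.3]
finger_gap: 35.8
grip_force: 0.0
```

Emit:
apply_moves(
  rows=[
    [0,0,-25,0,0,0],
    [0,0,-25,0,0,-0.17],
    [0,0,0,0,0,-0.18],
    [0,0,0,0,0,-0.18],
    [0,0,0,0,0,-0.18],
  ],
)

```text
time: 64.25
tool_pos: [618.0, 50.9, 201.0]
tcp_rot: [179.9, -0.1, 35.1]
ft_force: [-0.0, -0.5, -0.7]
finger_gap: 36.1
grip_force: 0.0
```

Emit:
apply_moves(
  rows=[
    [0,0,0,0,0,-0.18],
    [0,0,0,0,0,-0.18],
    [0,0,0,0,0,-0.18],
    [0,0,0,0,0,-0.18],
    [0,0,0,0,0,-0.14],
  ],
)

```text
time: 64.88
tool_pos: [617.9, 50.9, 200.8]
tcp_rot: [179.9, -0.0, 84.3]
ft_force: [1.3, 0.1, 0.7]
finger_gap: 35.8
grip_force: 0.0
```

```bash
python3 g.py 597.2 -134.4 195 84; python3 - <<'E'
from m import *
for c in("top","scene"):
    p,d=snap(c); P=cloud(c,d)[0]
    rect(box(P,590,650,20,90,135,150),"handle"); rect(box(P,560,630,-180,-110,105,120),"fin")
    for n in ("bolt_handle","wedge_grip"): print(c,n,[(np.array(r["xyz"]),round(r["confidence"],2)) for r in models.place_of(n,c)])
E
```

```text
t 64.88 pos [617.9  50.9 200.8] rot [179.9  -0.   84.3] F [1.3 0.1 0.7] gap 35.8 gf 0.0
tilt fix rotvec [ 0. -0.  0.] shift [-186.4   -1.3    5.8]
handle 6 c [616.1  45.2] LxW 9.9 0.3 long-axis yaw-90: 87.77 z 142.2 med [615.6  45.3]
fin 124 c [ 598.5 -133.1] LxW 43.8 16.6 long-axis yaw-90: -7.49 z 112.9 med [ 597.9 -132.9]
top bolt_handle [(array([616.5,  50.8, 137.5]), 0.86)]
top wedge_grip [(array([ 598.7, -133.2,   94.4]), 0.77)]
handle 63 c [616.   52.8] LxW 15.2 13.1 long-axis yaw-90: 1.56 z 145.7 med [616.9  54.7]
fin 150 c [ 595.6 -131.8] LxW 44.9 16.0 long-axis yaw-90: -6.75 z 114.5 med [ 597.9 -129.6]
scene bolt_handle []
scene wedge_grip [(array([ 596.7, -134.1,   89.9]), 0.81)]
```

Emit:
apply_moves(
  rows=[
    [12,0,0,0,0,0],
    [12,0,0,0,0,0],
    [4,0,0,0,0,0],
    [0,0,20,0,0,0],
    [0,0,20,0,0,0],
  ],
  fingers=0,
)

```text
time: 65.8
tool_pos: [619.8, 78.5, 156.7]
tcp_rot: [-179.9, 0.0, 84.0]
ft_force: [0.2, 0.4, -0.1]
finger_gap: -0.3
grip_force: 0.0
```

Emit:
apply_moves(
  rows=[
    [0,0,20,0,0,0],
    [0,0,15,0,0,0],
    [0,0,5,0,0,0],
    [0,0,0,0,0,0],
    [0,0,0,0,0,0],
  ],
)

```text
time: 66.42
tool_pos: [621.0, 78.7, 119.7]
tcp_rot: [179.9, -0.0, 84.0]
ft_force: [-0.1, 0.3, -0.2]
finger_gap: -0.2
grip_force: 0.0
```

Emit:
apply_moves(
  rows=[
    [-2,0,0,0,0,0],
    [-2,0,0,0,0,0],
    [-2,0,0,0,0,0],
    [-1,0,0,0,0,0],
    [0,0,0,0,0,0],
  ],
)

```text
time: 67.05
tool_pos: [619.5, 71.6, 118.7]
tcp_rot: [-180.0, 0.0, 84.0]
ft_force: [1.4, -0.9, -0.1]
finger_gap: -0.1
grip_force: 0.0
```

Emit:
apply_moves(
  rows=[
    [-1,0,0,0,0,0],
    [-1,0,0,0,0,0],
    [-1,0,0,0,0,0],
    [-0.5,0,0,0,0,0],
    [0,0,0,0,0,0],
  ],
)

```text
time: 67.68
tool_pos: [619.2, 68.5, 118.7]
tcp_rot: [180.0, -0.0, 84.0]
ft_force: [0.8, 1.7, -0.0]
finger_gap: 0.1
grip_force: 0.9
```

Emit:
apply_moves(
  rows=[
    [-0.7,0,0,0,0,0],
    [-0.5,0,0,0,0,0],
    [0,0,0,0,0,0],
    [0,0,0,0,0,0],
    [0,0,0,0,0,0],
  ],
)

```text
time: 68.3
tool_pos: [619.2, 68.4, 118.8]
tcp_rot: [180.0, -0.1, 84.1]
ft_force: [2.9, 7.7, -0.4]
finger_gap: -0.3
grip_force: 3.6
```

Emit:
apply_moves(
  rows=[
    [5,0,0,0,0,0],
    [0,0,-20,0,0,0],
    [0,0,-25,0,0,0],
    [0,0,-25,0,0,0],
    [0,0,-10,0,0,0],
  ],
)

```text
time: 68.92
tool_pos: [620.9, 71.7, 202.3]
tcp_rot: [179.7, -0.0, 84.0]
ft_force: [0.2, 1.4, 0.3]
finger_gap: -0.2
grip_force: 0.0
```

Emit:
apply_moves(
  rows=[
    [-20,0,0,0,0,0],
    [-25,0,0,0,0,0],
    [-25,0,0,0,0,0],
    [-25,0,0,0,0,0],
    [-25,0,0,0,0,0],
  ],
  fingers=40,
)

```text
time: 69.55
tool_pos: [605.9, -49.4, 197.2]
tcp_rot: [-179.9, 0.0, 84.0]
ft_force: [0.2, -0.2, -0.2]
finger_gap: 39.8
grip_force: 0.0
```

Emit:
apply_moves(
  rows=[
    [-25,0,0,0,0,0],
    [-25,0,0,0,0,0],
    [-25,0,0,0,0,0],
    [-13,0,0,0,0,0],
    [0,0,0,0,0,0],
  ],
)

```text
time: 70.18
tool_pos: [597.3, -136.0, 197.9]
tcp_rot: [-179.9, -0.0, 83.9]
ft_force: [-0.8, 1.2, 0.3]
finger_gap: 39.8
grip_force: 0.0
```

```bash
python3 g.py 597.4 -134.3 81.5 84
```

```text
t 70.17 pos [ 597.3 -136.   197.9] rot [-179.9   -0.    83.9] F [-0.8  1.2  0.3] gap 39.8 gf 0.0
tilt fix rotvec [-0. -0. -0.] shift [  1.7  -0.  116.4]
```

Emit:
apply_moves(
  rows=[
    [1.5,0,20,0,0,0],
    [0,0,25,0,0,0],
    [0,0,25,0,0,0],
    [0,0,25,0,0,0],
    [0,0,12,0,0,0],
  ],
)

```text
time: 70.8
tool_pos: [596.4, -131.7, 88.4]
tcp_rot: [-179.8, -0.1, 84.1]
ft_force: [-0.4, 0.1, -0.3]
finger_gap: 40.0
grip_force: 0.0
```

Emit:
apply_moves(
  rows=[
    [0,0,6,0,0,0],
    [0,0,2,0,0,0],
    [0,0,0,0,0,0],
    [0,0,0,0,0,0],
    [0,0,0,0,0,0],
  ],
)

```text
time: 71.42
tool_pos: [598.5, -133.6, 84.3]
tcp_rot: [179.9, 0.0, 84.0]
ft_force: [0.0, -0.1, -0.1]
finger_gap: 39.6
grip_force: 0.0
```

Emit:
apply_moves(
  rows=[
    [0,0,0,0,0,0],
    [0,0,0,0,0,0],
    [0,0,0,0,0,0],
    [0,0,0,0,0,0],
    [0,0,0,0,0,0],
  ],
  fingers=5,
  grip_force=90,
)

```text
time: 72.05
tool_pos: [598.4, -133.4, 84.0]
tcp_rot: [180.0, 0.0, 84.0]
ft_force: [-0.3, 1.0, 3.8]
finger_gap: 12.6
grip_force: 88.1
```

Emit:
apply_moves(
  rows=[
    [0,0,-0.5,0,0,0],
    [-2,0,0,0,0,0],
    [-4,0,0,0,0,0],
    [-4,0,0,0,0,0],
    [-4,0,0,0,0,0],
  ],
)

```text
time: 72.68
tool_pos: [596.5, -147.6, 84.0]
tcp_rot: [-180.0, -0.0, 84.0]
ft_force: [0.1, 1.9, 0.9]
finger_gap: 13.0
grip_force: 87.8
```

Emit:
apply_moves(
  rows=[
    [-10,0,0,0,0,0],
    [-12,0,0,0,0,0],
    [-14,0,0,0,0,0],
    [-14,0,0,0,0,0],
    [-12,0,0,0,0,0],
  ],
)

```text
time: 73.3
tool_pos: [589.9, -210.2, 84.1]
tcp_rot: [-180.0, 0.0, 84.0]
ft_force: [-0.6, 0.6, -0.6]
finger_gap: 12.7
grip_force: 87.7
```

Emit:
apply_moves(
  rows=[
    [0,0,-10,0,0,0],
    [0,0,-20,0,0,0],
    [0,0,-25,0,0,0],
    [0,0,-25,0,0,0],
    [0,0,-10,0,0,0],
  ],
)

```text
time: 73.92
tool_pos: [591.8, -209.0, 178.0]
tcp_rot: [179.7, 0.1, 84.1]
ft_force: [-0.0, -0.4, -1.5]
finger_gap: 12.7
grip_force: 87.7
```

```bash
python3 g.py 437 -72 120 99.6; python3 - <<'E'
from m import *
p0,R0=pose()
for c in("scene","top"):
    p,d=snap(c); P,u,v=cloud(c,d)
    for n in ("wedge_grip","wedge_tip","wedge"): print(c,n,[(R0.inv().apply(np.array(r["xyz"])-p0),round(r["confidence"],2)) for r in models.place_of(n,c)])
E
```

```text
t 73.92 pos [ 591.8 -209.   178. ] rot [179.7   0.1  84.1] F [-0.  -0.4 -1.5] gap 12.7 gf 87.7
tilt fix rotvec [ 0.   0.  -0.3] shift [ 160.9 -129.7   58. ]
scene wedge_grip [(array([-2.1, -1.8, -9. ]), 0.8)]
scene wedge_tip [(array([81.4, -1.1, 11.2]), 0.67)]
scene wedge [(array([-1.5,  4.9, 14.7]), 0.95), (array([ 146. , -176.6,  175.5]), 0.3)]
top wedge_grip [(array([118.9,  -2.5,  83.4]), 0.65), (array([116.2,  -1.5, 106.5]), 0.26)]
top wedge_tip [(array([81.7,  0.1, 19.8]), 0.74)]
top wedge [(array([-2. , -0.6, 22.1]), 0.57)]
```

Emit:
apply_moves(
  rows=[
    [0,0,0,0,0,-0.13],
    [0,0,0,0,0,-0.14],
    [20,-16,0,0,0,0],
    [20,-16,0,0,0,0],
    [20,-16,0,0,0,0],
  ],
)

```text
time: 74.95
tool_pos: [532.0, -157.1, 173.3]
tcp_rot: [-179.9, -0.0, 99.5]
ft_force: [-0.6, -0.5, -1.5]
finger_gap: 12.5
grip_force: 88.0
```

Emit:
apply_moves(
  rows=[
    [20,-16,5,0,0,0],
    [20,-16,15,0,0,0],
    [20,-16,15,0,0,0],
    [20,-17,15,0,0,0],
    [19,-17,15,0,0,0],
  ],
)

```text
time: 75.58
tool_pos: [434.7, -73.0, 108.2]
tcp_rot: [-180.0, -0.0, 99.5]
ft_force: [0.3, 0.7, -1.1]
finger_gap: 12.7
grip_force: 88.0
```

Emit:
apply_moves(
  rows=[
    [0,0,20,0,0,0],
    [0,0,20,0,0,0],
    [0,0,20,0,0,0],
    [0,0,15,0,0,0],
    [0,0,5,0,0,0],
  ],
)

```text
time: 76.2
tool_pos: [434.8, -73.4, 28.0]
tcp_rot: [-179.9, -0.1, 99.5]
ft_force: [0.2, -0.2, -1.1]
finger_gap: 12.6
grip_force: 88.0
```

```bash
python3 g.py 436.5 -74 20 99.6
```

```text
t 76.2 pos [434.8 -73.4  28. ] rot [-179.9   -0.1   99.5] F [ 0.2 -0.2 -1.1] gap 12.6 gf 88.0
tilt fix rotvec [-0. -0. -0.] shift [-0.9  1.5  8. ]
```

Emit:
apply_moves(
  rows=[
    [0,0,2,0,0,0],
    [0,0,2,0,0,0],
    [0,0,1.5,0,0,0],
    [0,0,1,0,0,0],
    [0,0,0,0,0,0],
  ],
)

```text
time: 76.82
tool_pos: [435.8, -73.7, 22.8]
tcp_rot: [180.0, 0.0, 99.5]
ft_force: [-0.4, 0.8, -2.3]
finger_gap: 12.6
grip_force: 88.0
```

Emit:
apply_moves(
  rows=[
    [0,0,0.7,0,0,0],
    [0,0,0.7,0,0,0],
    [0,0,0.6,0,0,0],
    [0,0,0,0,0,0],
    [0,0,0,0,0,0],
  ],
)

```text
time: 77.45
tool_pos: [435.7, -73.6, 20.7]
tcp_rot: [-180.0, -0.0, 99.5]
ft_force: [0.2, 0.5, -1.3]
finger_gap: 12.9
grip_force: 88.0
```

Emit:
apply_moves(
  rows=[
    [0,0,0.5,0,0,0],
    [0,0,0.5,0,0,0],
    [0,0,0.5,0,0,0],
    [0,0,0,0,0,0],
    [0,0,0,0,0,0],
  ],
)

```text
time: 78.08
tool_pos: [435.7, -73.6, 19.2]
tcp_rot: [-180.0, 0.0, 99.5]
ft_force: [0.5, -1.1, -0.4]
finger_gap: 12.6
grip_force: 88.0
```

Emit:
apply_moves(
  rows=[
    [0,0,0.4,0,0,0],
    [0,0,0.3,0,0,0],
    [0,0,0,0,0,0],
    [0,0,0,0,0,0],
    [0,0,0,0,0,0],
  ],
)

```text
time: 78.7
tool_pos: [435.9, -73.6, 19.0]
tcp_rot: [180.0, 0.0, 99.5]
ft_force: [-3.1, 1.2, 6.7]
finger_gap: 12.9
grip_force: 89.0
```

Wedge is down. Release, rise clear, and check the whole scene.

Emit:
apply_moves(
  rows=[
    [0,0,-0.5,0,0,0],
    [0,0,0,0,0,0],
    [0,0,0,0,0,0],
    [0,0,0,0,0,0],
    [0,0,-5,0,0,0],
  ],
  fingers=40,
)

```text
time: 79.32
tool_pos: [435.3, -73.5, 23.8]
tcp_rot: [-179.9, -0.0, 99.5]
ft_force: [-0.5, 0.1, -0.4]
finger_gap: 40.0
grip_force: 0.0
```

Emit:
apply_moves(
  rows=[
    [0,0,-20,0,0,0],
    [0,0,-30,0,0,0],
    [0,0,-40,0,0,0],
    [0,0,-40,0,0,0],
    [0,0,-40,0,0,0],
  ],
)

```text
time: 79.95
tool_pos: [435.6, -73.6, 195.7]
tcp_rot: [180.0, 0.0, 99.5]
ft_force: [0.6, -0.3, 0.6]
finger_gap: 39.9
grip_force: 0.0
```

Emit:
apply_moves(
  rows=[
    [-30,-10,0,0,0,0],
    [-35,-10,0,0,0,0],
    [-35,-10,0,0,0,0],
    [-35,-10,0,0,0,0],
    [0,0,0,0,0,0],
  ],
)

```text
time: 80.58
tool_pos: [418.1, -215.3, 194.3]
tcp_rot: [-180.0, 0.0, 99.3]
ft_force: [0.1, 0.3, -0.1]
finger_gap: 40.0
grip_force: 0.0
```

```bash
python3 - <<'E'
from m import *
for c in("scene","top"):
    p,d=snap(c,"f_"+c); P=cloud(c,d)[0]
    for n in ("wedge","wedge_tip","clip","bolt_handle","cap0","jar","dropper0","bottle0"): print(c,n,[(np.round(r["xyz"],0).tolist(),round(r["confidence"],2)) for r in models.place_of(n,c)])
    rect(box(P,350,520,-160,60,41,60),"grip"); rect(box(P,590,650,20,90,135,150),"handle")
E
```

```text
scene wedge [([439.0, -78.0, 6.0], 0.74)]
scene wedge_tip [([422.0, 10.0, 7.0], 0.59)]
scene clip [([433.0, -284.0, 29.0], 0.73), ([387.0, 412.0, 1.0], 0.73)]
scene bolt_handle [([618.0, 54.0, 140.0], 0.68)]
scene cap0 []
scene jar [([620.0, -414.0, 3.0], 0.82), ([275.0, 447.0, 0.0], 0.34)]
scene dropper0 [([275.0, 448.0, 2.0], 0.73)]
scene bottle0 [([388.0, 414.0, 2.0], 0.69), ([578.0, 406.0, 1.0], 0.69), ([667.0, 415.0, -0.0], 0.6)]
grip 131 c [435.4 -71.8] LxW 44.3 18.4 long-axis yaw-90: 10.32 z 49.2 med [436.4 -70.6]
handle 63 c [616.1  52.9] LxW 14.9 14.4 long-axis yaw-90: -6.0 z 145.1 med [617.8  54.6]
top wedge [([436.0, -76.0, 0.0], 0.94)]
top wedge_tip [([423.0, 6.0, 5.0], 0.9)]
top clip []
top bolt_handle [([620.0, 51.0, 136.0], 0.95)]
top cap0 [([607.0, -22.0, 25.0], 0.48)]
top jar [([625.0, -411.0, 0.0], 0.89)]
top dropper0 [([274.0, 449.0, 2.0], 0.63), ([321.0, -448.0, -0.0], 0.53)]
top bottle0 [([386.0, 412.0, -2.0], 0.89), ([578.0, 408.0, -3.0], 0.82), ([669.0, 409.0, 0.0], 0.61)]
grip 107 c [437.8 -74. ] LxW 43.5 14.1 long-axis yaw-90: 9.37 z 47.5 med [437.2 -73.9]
handle 41 c [617.7  52.2] LxW 14.2 13.2 long-axis yaw-90: -2.88 z 143.2 med [616.8  51.8]
```

View pics/f_scene.png

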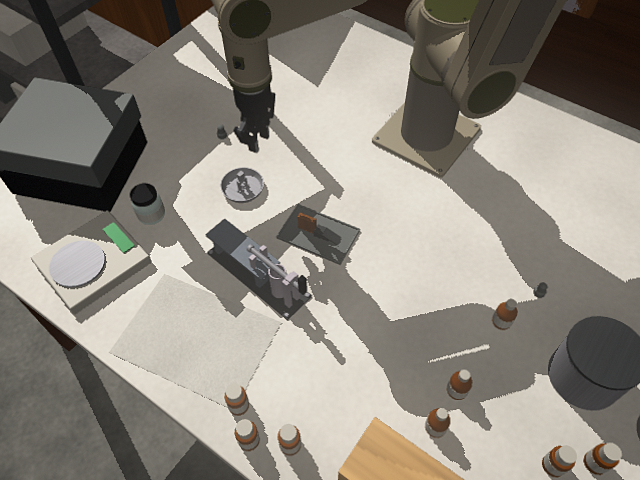

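The picture shows the wedge flat in the tray (315,228), the clip in the dish (242,184) and the bolt home (handle at 303,285). The bystanders are where they were, and no cap is left on the bench.

```bash
python3 -c "
from bench import job; print(job.hand_in())"
```

```text
the job is handed in; nothing more can be done
None
```

The job is handed in: I prised the clip off and put it in the dish, drew the bolt back, dropped both loose caps into the tube, pushed the bolt home and laid the wedge flat in its tray, with the bottles, jar and droppers unmoved; the hand-in returned no verdict.

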